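# Load the specimen scanner and set it to scan

### The arm

A 7-joint arm with a two-finger parallel gripper is mounted at the origin on the work surface. World frame = base frame: x ahead of the robot, y to its left, z up, the work surface at z = 0. Lengths are in mm, angles in rad, forces in N, time in s.
With the tool pointing down it reaches from about 400 to 875 mm from the base axis. Payload 4.4 kg.
Tool frame: the origin (TCP) lies at the very end of the fingers, on their centre line; the grasp point (between the pads) lies 19 mm behind it; z points along the fingers, y is the direction in which the jaws open and shut (so a half turn about z gives the same grasp; the last joint's range is limited). The gripper opens to 85 mm and grips with 20 to 120 N. Pads are 22 mm wide; open, the fingers measure 114 mm over their backs; the gripper's body (76 mm by 85 mm) begins 54 mm behind the grasp point. The pads swing forward as they close: fully open they stand 13 mm farther back than shut.
Start: joints at [-1.182, 0.628, 0.038, 1.517, -0.027, 0.996, -0.02], TCP at [285.513, 583.952, 231.313] pointing down, gripper open.
Joint ranges: [-3.06, 3.06], [-0.37, 2.12], [-1.25, 1.32], [0.18, 2.47], [-1.1, 4.24], [0.23, 1.98], [-2.94, 2.94]. Speed limits (rad/s): [2.57, 2.57, 3.14, 3.14, 3.14, 3.14, 3.14].

### API

Orientations are given as [roll, pitch, yaw] about the fixed x, y, z axes, in that order (R = Rz(yaw) Ry(pitch) Rx(roll)).
In Python, from cell import read_state, get_image, calibration, finish_job gives the robot as it stands. The module is installed in compiled form; this text tells all that it offers.
- The arm moves only by the tool apply_moves, never from a script. Its argument "increments" is a list of rows, each an object of numbers: "tx", "ty", "tz": the shift along the world's x, y, z in m; "rx", "ry", "rz": the turn, a rotation vector about the world's x, y, z in units of 5 degrees (1.0 is 5 degrees); "claw": the finger opening in m, from 0 to 0.0854. In form: [{"tx": .., "ty": .., "tz": .., "rx": .., "ry": .., "rz": .., "claw": ..}, ...]. A call has 1 to 12 rows; each row is the pose to reach, as a shift and turn from the pose commanded when the call began; what a row does not reach only later rows make up. A row lasts 1/10 s, in which the tool goes at most 50 mm and 8.59 degrees, less where a joint would pass 70% of its speed; a pose out of reach is approached as far as the arm can. A call with a gripper value outside its range is refused whole. The fingers move at their own pace and stop on an object; the grip force is fixed at half the most. Time passes only in rows, so rows that repeat a pose let the fingers close. It gives the time, the measured TCP pose, the force and the opening at its end, in the units of the state.
- read_state(): the state, without advancing time (a new reading comes with each control period).
- get_image(name): name is "scene" or "top" or "wrist"; returns the picture (480x640x3 uint8, red, green, blue); there is no depth.
- calibration(name): a dict with "camera_matrix" (3x3 intrinsics, pixels), "distortion" ([k1, k2, p1, p2, k3] as OpenCV has them; the pictures are not rectified), "origin" and "attitude" of the camera in the world. Camera axes: x right, y up, looking along -z (the intrinsics and any distortion apply to the point x, -y, -z); pixel columns grow to the right and rows downward; lengths in mm; the calibration is good to about 2 mm. A picture is of the moment at which its call begins: read the wrist's pose just before it. calibration takes no time and is no camera call; for the wrist camera it gives the pose at the moment of the call.
- finish_job(): hands the job in, once; it reports no verdict.
The state is a dict: "clock": time; "qpos": joint angles; "qd": joint speeds; "tau": joint torques, N m; "eef_pos": TCP position; "tool_rot": TCP orientation; "force": force on the tool from outside, world axes, zero at the start; "torque": the same for the moment, N m; "width": finger opening in mm.
Only numpy, scipy, OpenCV 4.12 (cv2) and the standard library are available. Lean on these libraries where they do the work, as an engineer would, in place of code of your own. Each camera call takes 0.05 s, during which the arm holds its last target. There are 200 camera calls.

### The job

Load the bench scanner: lift its selector lever out of the middle notch and drop it into the load notch (the one on the robot's left), press the release so that the tray pops out, and stand every specimen pot from the blue sheet upright in the tray, one to a bay. Then push the tray fully home until it clicks, and lift the selector across to drop it in the scan notch at the other end (the robot's right), leaving the wash bottle, the cup and the stack of dishes where they are.

Things in the scene. Friction and masses are not known exactly. Their poses are not given: they have to be found in the camera images.
- scanner: white bench scanner, fixed, a low box 316 mm wide (y), 220 mm deep (x) and 93 mm high; origin at the bottom middle of its front face, x to its back, y to its left as the robot sees it, z up. A tray comes out of its front; the selector lever and the release button are on its top
- pivot (a point): the selector's pivot, on top of the scanner 121 mm above the bench, on the vertical swing axis and at the height of the lever's cross pin. From here the steel arm (12 mm thick) runs level towards the scanner's front, through a steel comb 75 mm from the pivot that stands 36 mm over the scanner's top, with three notches 0.45 rad apart
- knob (a point): centre of the black ball knob (30 mm in diameter) at the front end of the selector arm, 115 mm in front of the pivot and 18 mm above the arm's axis (46 mm above the scanner's top). Can be pinched from above; swinging moves it on an arc of 115 mm radius about the pivot, 52 mm from notch to notch
- swing (a joint): swing of the selector about the upright axis, rad: -0.45 the load notch (robot's left), 0 the middle (standby) notch where it starts, +0.45 the scan notch (robot's right). Play in a notch is about 0.04 each way. At angle a the knob lies from the pivot along (-cos a, -sin a) in the scanner's x and y
- lift (a joint): lift of the selector arm about its cross pin, rad: 0 when down in a notch, about 0.19 when it rests on top of a tooth of the comb, 0.34 at most. To pass from notch to notch the knob has to be raised by more than 22 mm (29 mm is good, 38 mm is the limit), carried along its arc and let down; a spring and its weight hold it down (3 to 5 N at the knob), so it drops when let go
- release_top (a point): centre of the top of the black round release button, 32 mm across, on the scanner's top at 106 mm above the bench; it is pressed straight down by 9 mm (2 N rising to 6 N). It can be pressed only while the selector is down in the load notch; otherwise it is blocked after 2 mm
- release (a joint): travel of the release button, m: 0 up, 0.009 fully down. It dips by itself when the tray clicks home
- tray (a joint): travel of the tray out of the scanner, m: 0 to 0.002 home and latched, 0.110 fully out. A spring drives it out by itself once the release is pressed (hold it down half a second); pushing it home takes 2 N rising to about 12 N at the latch, and it must be pushed right to its stop to catch
- tray_front (a point): middle of the outer face of the tray's grey pull, a block 120 mm wide and 30 mm high (from 14 to 44 mm above the bench) that juts 15 mm out of the tray's low front panel; the point is 30 mm above the bench. Push here, along the scanner's x, to close the tray. It is 73 mm in front of the bays' middle line; home, it is 23 mm in front of the scanner
- bay0 (a point): bay of the tray, a square pocket (62 mm by 62 mm inside, with 12 mm high ribs round it) for one pot; the point is the middle of the bay's floor, and moves with the tray. A pot standing in it has its centre 30 mm above. Bays 0 to 3 run from the robot's right to its left, 66 mm apart; x points to the back of the scanner, y along the row
- bay1 (a point): bay of the tray, a square pocket (62 mm by 62 mm inside, with 12 mm high ribs round it) for one pot; the point is the middle of the bay's floor, and moves with the tray. A pot standing in it has its centre 30 mm above. Bays 0 to 3 run from the robot's right to its left, 66 mm apart; x points to the back of the scanner, y along the row
- bay2 (a point): bay of the tray, a square pocket (62 mm by 62 mm inside, with 12 mm high ribs round it) for one pot; the point is the middle of the bay's floor, and moves with the tray. A pot standing in it has its centre 30 mm above. Bays 0 to 3 run from the robot's right to its left, 66 mm apart; x points to the back of the scanner, y along the row
- bay3 (a point): bay of the tray, a square pocket (62 mm by 62 mm inside, with 12 mm high ribs round it) for one pot; the point is the middle of the bay's floor, and moves with the tray. A pot standing in it has its centre 30 mm above. Bays 0 to 3 run from the robot's right to its left, 66 mm apart; x points to the back of the scanner, y along the row
- pot0_mid (a point): a screw-lidded specimen pot, a clear cylinder 52 mm across and 60 mm high with a white lid, about 90 g, standing upright on the blue bench sheet; the point is its centre, 30 mm above its underside; z is up along its axis. Some of the four may be absent
- pot1_mid (a point): a screw-lidded specimen pot, a clear cylinder 52 mm across and 60 mm high with a white lid, about 90 g, standing upright on the blue bench sheet; the point is its centre, 30 mm above its underside; z is up along its axis. Some of the four may be absent
- pot2_mid (a point): a screw-lidded specimen pot, a clear cylinder 52 mm across and 60 mm high with a white lid, about 90 g, standing upright on the blue bench sheet; the point is its centre, 30 mm above its underside; z is up along its axis. Some of the four may be absent
- pot3_mid (a point): a screw-lidded specimen pot, a clear cylinder 52 mm across and 60 mm high with a white lid, about 90 g, standing upright on the blue bench sheet; the point is its centre, 30 mm above its underside; z is up along its axis. Some of the four may be absent
- wash_bottle: bystander: white wash bottle, 68 mm across and 215 mm high with a red spout; origin at the middle of its underside
- cup: bystander: dark lidded coffee cup, 80 mm across and 109 mm high; origin at the middle of its underside
- dish_stack: bystander: stack of three glass dishes, 92 mm across and 45 mm high; origin at the middle of its underside
Mind the look-alikes: they are no part of the job. Leave any brown, purple or yellow look-alike of the part that bears pot1_mid alone.

How it is judged:
By the outcome, as a careful person would: the job done as asked, in the order asked, and still so for the second after the job is handed in, with the robot touching nothing.
Of pot0, pot1, pot2, pot3 only 2 to 4 are there at a start; the rules pass over those that are not, and their reading is None.
At some moment in a run one of pot0, pot1, pot2, pot3 may be knocked a few centimetres aside while the robot is not near it.
It also fails if it takes over 210 s, if anything falls off the work surface, if the arm or the gripper's body presses on something with over 40 N, if the wrist force passes 120 N, or if a joint passes its speed limit or range.

## Working session

There is one attempt and no reset: what is moved stays moved. The work goes in short steps, Python scripts to look and compute and a tool call to move; the robot and the scene stay as the last step left them, time stands still between calls to the robot, and variables do not carry over. Pictures are saved under pics/ and viewed, about 12 in all and at most 16, crops included, and the job is handed in when it is done.

Besides the shell and the picture viewer there is one more tool, called after "Emit:" in YAML: its name, and indented under it one key for each argument. apply_moves: Moves the arm, as the interface text tells. Its arguments: {"type":"object","properties":{"increments":{"type":"array"}},"required":["increments"]}

```bash
mkdir -p pics; cat > h.py <<'E'
import numpy as np, cv2
from cell import read_state,get_image,calibration,finish_job
from scipy.spatial.transform import Rotation as R
def cal(n):
    c=calibration(n); A=np.array(c["attitude"],float)
    if A.size==9: A=A.reshape(3,3)
    elif A.size==3: A=R.from_euler('xyz',A.ravel()).as_matrix()
    else: A=R.from_quat(A).as_matrix()
    return np.array(c["camera_matrix"],float).reshape(3,3),np.array(c["distortion"],float),np.array(c["origin"],float),A
def ray(C,uv):
    K,d,o,A=C
    p=cv2.undistortPoints(np.array([[uv]],float),K,d)[0,0]
    return o,A@np.array([p[0],-p[1],-1.])
def onz(C,uv,z):
    o,v=ray(C,uv); return o+v*(z-o[2])/v[2]
def proj(C,P):
    K,d,o,A=C
    q=(np.atleast_2d(P)-o)@A; q=q*[1,-1,-1]
    return cv2.projectPoints(q,np.zeros(3),np.zeros(3),K,d)[0][:,0]
def save(n,im): cv2.imwrite(f"pics/{n}.png",cv2.cvtColor(im,cv2.COLOR_RGB2BGR))
E
python3 - <<'E'
from h import *
print(read_state()); print(calibration("top")); print(calibration("scene")); print(calibration("wrist"))
save("top0",get_image("top")); save("scene0",get_image("scene"))
E
```

```text
{'clock': 0.0, 'qpos': array([-1.1818176 ,  0.62935805,  0.03848915,  1.51836938, -0.02698679,
        0.99627768, -0.01999907]), 'qd': array([-0.0006291 , -0.00087317, -0.0002817 ,  0.00075429,  0.00173908,
        0.00127266,  0.00044984]), 'tau': array([ 2.91952383e-04, -5.63404834e+01,  1.22696087e+00, -1.93439895e+01,
        1.11636805e-02,  1.07482253e-02,  1.70622496e-05]), 'eef_pos': array([285.25154168, 583.37520832, 230.38178329]), 'tool_rot': array([-3.13970044e+00,  6.43594464e-05,  2.68678390e+00]), 'force': array([0.29788633, 0.27146423, 0.86409965]), 'torque': array([ 0.02032144, -0.02331428, -0.0087359 ]), 'width': 85.35364330169593}
{'camera_matrix': array([[586.4382893 ,   0.        , 322.2915015 ],
       [  0.        , 586.4382893 , 236.70431358],
       [  0.        ,   0.        ,   1.        ]]), 'distortion': array([0.02997129, 0.        , 0.        , 0.        , 0.        ]), 'origin': array([ 372.94399598,   -5.19231087, 1389.87185109]), 'attitude': array([ 0.13462996, -0.00593765, -1.59659429])}
{'camera_matrix': array([[473.49700441,   0.        , 323.77414788],
       [  0.        , 473.49700441, 242.8149157 ],
       [  0.        ,   0.        ,   1.        ]]), 'distortion': array([-0.07684906,  0.        ,  0.        ,  0.        ,  0.        ]), 'origin': array([1004.52079299, -465.58201366,  917.89702419]), 'attitude': array([ 0.66397864, -0.01888818,  0.82063658])}
{'camera_matrix': array([[351.72423542,   0.        , 322.67132471],
       [  0.        , 351.72423542, 237.28232598],
       [  0.        ,   0.        ,   1.        ]]), 'distortion': array([-0.00380614,  0.        ,  0.        ,  0.        ,  0.        ]), 'origin': array([210.08636583, 621.11860174, 373.77027876]), 'attitude': array([-0.33059136,  0.00374799,  1.11602816])}
```

View pics/top0.png

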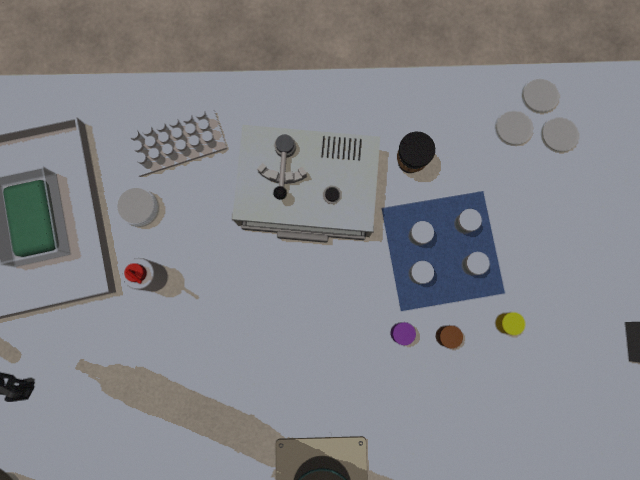

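View pics/scene0.png

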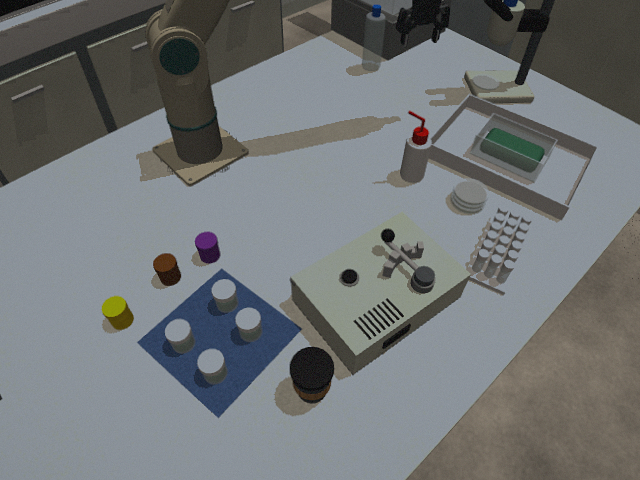

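Top view: scanner with knob (280,193), pivot (285,145) and release (332,194). Pot candidates are four white lids on the blue sheet at (423,233), (471,220), (423,272) and (478,264). The look-alikes are off the sheet: purple (404,334), brown (451,337) and yellow (514,323). I choose the four white ones.

```bash
python3 - <<'E'
from h import *
T=cv2.cvtColor(cv2.imread("pics/top0.png"),cv2.COLOR_BGR2RGB); S=cv2.cvtColor(cv2.imread("pics/scene0.png"),cv2.COLOR_BGR2RGB)
ct,cs=cal("top"),cal("scene")
def blobs(im,box,f,lo=40,hi=4000):
    x0,y0,x1,y1=box; c=im[y0:y1,x0:x1].astype(int); m=f(c).astype(np.uint8)
    n,l,s,ce=cv2.connectedComponentsWithStats(m)
    return [(ce[i]+[x0,y0],s[i,4],s[i,2:4]) for i in range(1,n) if lo<s[i,4]<hi]
white=lambda c:(c.min(2)>125)&(c.max(2)-c.min(2)<45)
dark=lambda c:c.max(2)<50
print("lids");
for b in blobs(T,(390,205,500,300),white): print(b, onz(ct,b[0],60).round(1))
for b in blobs(S,(150,275,270,390),white): print("S",b, onz(cs,b[0],60).round(1))
print("dark");
for b in blobs(T,(260,120,350,215),dark,20): print(b,onz(ct,b[0],106).round(1),onz(ct,b[0],139).round(1))
for b in blobs(S,(330,220,440,300),dark,20): print("S",b,onz(cs,b[0],106).round(1),onz(cs,b[0],139).round(1))
z=np.hstack([cv2.resize(T[115:255,225:390],None,fx=3.4,fy=3.4,interpolation=2)]); 
save("crop0",z)
p=cv2.resize(T[180:350,380:530],None,fx=3.4,fy=3.4,interpolation=2); save("crop1",p)
E
```

```text
lids
(array([494.99299065, 225.63317757]), np.int32(428), array([13, 61], dtype=int32)) [ 568.5 -414.2   60. ]
(array([470.00277008, 219.1634349 ]), np.int32(361), array([21, 21], dtype=int32)) [ 585.  -357.9   60. ]
(array([422.35828877, 231.47326203]), np.int32(374), array([22, 22], dtype=int32)) [ 559.2 -247.3   60. ]
(array([477.63756614, 262.37301587]), np.int32(378), array([22, 22], dtype=int32)) [ 485.1 -369.3   60. ]
(array([392.31746032, 284.53968254]), np.int32(189), array([ 8, 42], dtype=int32)) [ 439.6 -173.4   60. ]
(array([422.39686684, 271.48302872]), np.int32(383), array([22, 22], dtype=int32)) [ 467.5 -242.9   60. ]
(array([489.09756098, 297.73170732]), np.int32(82), array([29,  5], dtype=int32)) [ 404.6 -390.1   60. ]
S (array([172.15102329, 295.85179958]), np.int32(1417), array([63, 55], dtype=int32)) [ 413.2 -331.5   60. ]
S (array([256.5078534 , 284.30541012]), np.int32(573), array([38, 29], dtype=int32)) [ 510.2 -180.6   60. ]
S (array([223.10027855, 288.86908078]), np.int32(359), array([23, 20], dtype=int32)) [ 471.4 -240.7   60. ]
S (array([247.42610837, 318.2
[... 543 characters left out ...]
t32(125), array([13, 12], dtype=int32)) [648.2  75.1 106. ] [641.2  73.  139. ]
(array([331.80136986, 194.15753425]), np.int32(146), array([14, 14], dtype=int32)) [641.8 -41.  106. ] [634.9 -40.1 139. ]
S (array([387.54135338, 235.31578947]), np.int32(133), array([13, 14], dtype=int32)) [629.5  98.  106. ] [644.7  75.1 139. ]
S (array([348.89595376, 276.35260116]), np.int32(173), array([15, 14], dtype=int32)) [649.4 -42.6 106. ] [663.8 -59.8 139. ]
S (array([421.41758242, 281.7032967 ]), np.int32(91), array([19, 14], dtype=int32)) [759.8  58.8 106. ] [769.8  37.5 139. ]
S (array([419.17525773, 287.74226804]), np.int32(97), array([22, 14], dtype=int32)) [766.2  44.  106. ] [775.9  23.3 139. ]
```

View pics/crop0.png

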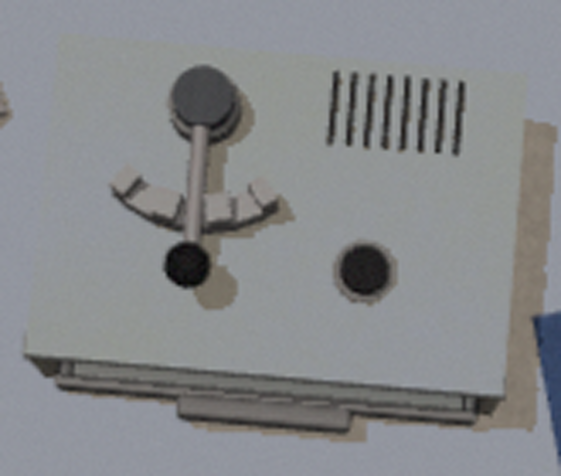

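View pics/crop1.png

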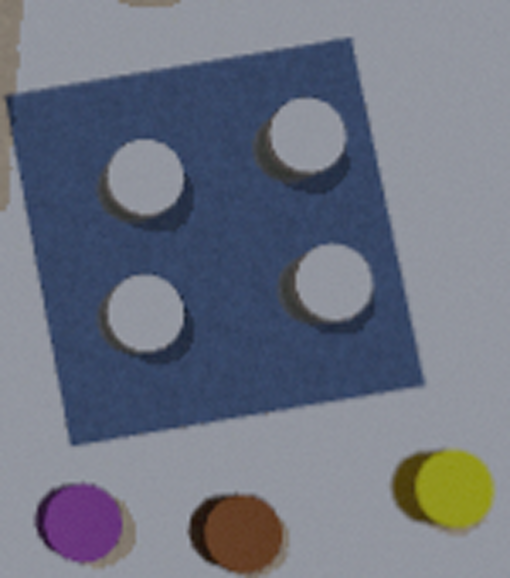

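```bash
python3 - <<'E'
from h import *
ct=cal("top")
c=lambda u,v:(225+u/3.4-.35,115+v/3.4-.35)
P=[onz(ct,c(*q),93)[:2] for q in [(25,355),(503,397),(525,76),(60,35)]]
for p in P: print(p.round(1))
print(np.linalg.norm(P[0]-P[1]),np.linalg.norm(P[1]-P[2]))
d=P[0]-P[1]; b=P[3]-P[2]; s=P[2]-P[1]; t=P[3]-P[0]
import math
print([math.degrees(a) for a in (math.atan2(-d[0],d[1]),math.atan2(-b[0],b[1]),math.atan2(s[1],s[0]),math.atan2(t[1],t[0]))], "mid",(P[0]+P[1])/2)
for z in (135,145): print("pivot",z,onz(ct,c(203,97),z))
print("tray pull z44", onz(ct,c(180,402),44),onz(ct,c(350,418),44))
E
```

```text
[593.2 183.5]
[ 557.5 -130.1]
[ 774.7 -152.9]
[810.5 158.7]
315.62329180620935 218.45219048405318
[-6.50296401954606, -6.557005087316676, -5.989228639988852, -6.511753896885028] mid [575.34021824  26.67775473]
pivot 135 [752.72062228  61.20161956 135.        ]
pivot 145 [749.69420468  60.67253023 145.        ]
tray pull z44 [566.49056885  85.40712992  44.        ] [552.59939928 -30.09857271  44.        ]
```

The crop confirms the white-lidded pots. Scanner yaw is about -6.45° and its top edges measure 316 x 218 mm, as stated. Moving high over the wash bottle to a view above the knob.

Emit:
apply_moves:
  increments:
    - {"tz": 0.05}
    - {"tz": 0.09}
    - {"tx": 0.04, "ty": -0.03, "tz": 0.09}
    - {"tx": 0.07, "ty": -0.07, "tz": 0.09, "rz": 0.5}
    - {"tx": 0.1, "ty": -0.11, "tz": 0.09, "rz": 1}
    - {"tx": 0.13, "ty": -0.15, "tz": 0.09, "rz": 1.5}
    - {"tx": 0.16, "ty": -0.19, "tz": 0.09, "rz": 2}
    - {"tx": 0.19, "ty": -0.23, "tz": 0.09, "rz": 2.5}
    - {"tx": 0.22, "ty": -0.27, "tz": 0.09, "rz": 3}
    - {"tx": 0.25, "ty": -0.31, "tz": 0.09, "rz": 3.5}
    - {"tx": 0.28, "ty": -0.35, "tz": 0.09, "rz": 3.9}
    - {"tx": 0.31, "ty": -0.39, "tz": 0.09, "rz": 3.9}

```text
$.increments[0]: bad value
```

Emit:
apply_moves:
  increments:
    - {"tx": 0.02, "ty": -0.04}
    - {"tx": 0.04, "ty": -0.08}
    - {"tx": 0.045, "ty": -0.115}
    - {"tx": 0.045, "ty": -0.115}
    - {"tx": 0.045, "ty": -0.115, "claw": 0.06}
    - {"tx": 0.045, "ty": -0.115, "claw": 0.06}

```text
$.increments[0]: bad value
```

```bash
python3 - <<'E'
from h import *
s=read_state();C=cal("wrist");im=get_image("wrist");save("w1",im)
print(s["clock"],s["eef_pos"],s["tool_rot"],s["qpos"],C[2])
print(proj(C,[[643,74,139],[645,-41.5,106],s["eef_pos"]]))
E
```

```text
0.1 [285.26470168 583.41722216 230.46224518] [-3.13984746e+00  3.71661251e-05  2.68673994e+00] [-1.18179275  0.6292668   0.03845319  1.51830059 -0.02698441  0.99628909
 -0.02005009] [210.10584608 621.15673269 373.86665409]
[[ 77.18683746 660.84113441]
 [ 27.03103083 645.89168277]
 [321.8498582  308.49319632]]
```

View pics/w1.png

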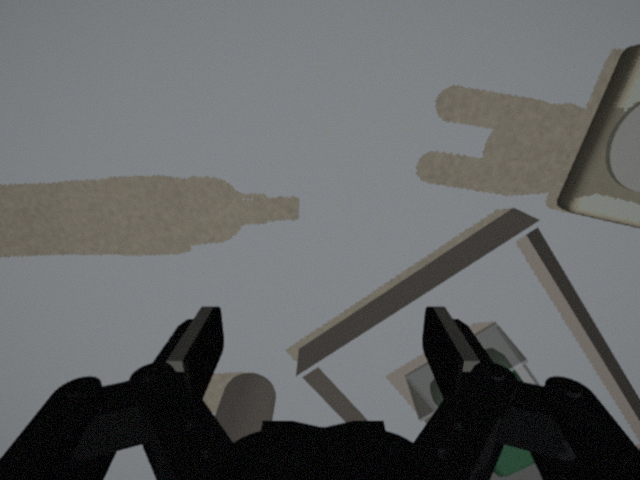

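The rows were refused, so the arm hasn't moved (w1 is only the start view). All seven keys are probably required; retrying.

Emit:
apply_moves:
  increments:
    - {"tx": 0, "ty": 0, "tz": 0.05, "rx": 0, "ry": 0, "rz": 0, "claw": 0.085}
    - {"tx": 0, "ty": 0, "tz": 0.09, "rx": 0, "ry": 0, "rz": 0, "claw": 0.085}
    - {"tx": 0.04, "ty": -0.03, "tz": 0.09, "rx": 0, "ry": 0, "rz": 0, "claw": 0.085}
    - {"tx": 0.07, "ty": -0.07, "tz": 0.09, "rx": 0, "ry": 0, "rz": 0.5, "claw": 0.085}
    - {"tx": 0.1, "ty": -0.11, "tz": 0.09, "rx": 0, "ry": 0, "rz": 1, "claw": 0.085}
    - {"tx": 0.13, "ty": -0.15, "tz": 0.09, "rx": 0, "ry": 0, "rz": 1.5, "claw": 0.085}
    - {"tx": 0.16, "ty": -0.19, "tz": 0.09, "rx": 0, "ry": 0, "rz": 2, "claw": 0.085}
    - {"tx": 0.19, "ty": -0.23, "tz": 0.09, "rx": 0, "ry": 0, "rz": 2.5, "claw": 0.085}
    - {"tx": 0.22, "ty": -0.27, "tz": 0.09, "rx": 0, "ry": 0, "rz": 3, "claw": 0.085}
    - {"tx": 0.25, "ty": -0.31, "tz": 0.09, "rx": 0, "ry": 0, "rz": 3.5, "claw": 0.085}
    - {"tx": 0.28, "ty": -0.35, "tz": 0.09, "rx": 0, "ry": 0, "rz": 3.9, "claw": 0.085}
    - {"tx": 0.31, "ty": -0.39, "tz": 0.09, "rx": 0, "ry": 0, "rz": 3.9, "claw": 0.085}

```text
clock: 1.35
eef_pos: [596.3, 192.1, 321.2]
tool_rot: [3.142, -0.0, 3.028]
force: [0.6, 0.4, 0.4]
width: 84.9
```

Emit:
apply_moves:
  increments:
    - {"tx": 0.02, "ty": -0.04, "tz": 0, "rx": 0, "ry": 0, "rz": 0, "claw": 0.06}
    - {"tx": 0.04, "ty": -0.08, "tz": 0, "rx": 0, "ry": 0, "rz": 0, "claw": 0.06}
    - {"tx": 0.047, "ty": -0.118, "tz": 0, "rx": 0, "ry": 0, "rz": 0, "claw": 0.06}
    - {"tx": 0.047, "ty": -0.118, "tz": 0, "rx": 0, "ry": 0, "rz": 0, "claw": 0.06}
    - {"tx": 0.047, "ty": -0.118, "tz": 0, "rx": 0, "ry": 0, "rz": 0, "claw": 0.06}

```text
clock: 1.85
eef_pos: [642.4, 74.7, 320.9]
tool_rot: [-3.142, -0.001, 3.024]
force: [0.9, 1.0, 0.1]
width: 59.7
```

```bash
python3 - <<'E'
from h import *
s=read_state();C=cal("wrist");im=get_image("wrist");save("w2",im)
print(s["clock"],s["eef_pos"],s["tool_rot"],s["qpos"],C[2])
print(proj(C,[[643,74,139],[645,-41.5,106],s["eef_pos"]]))
m=(im.max(2)<60).astype(np.uint8)
n,l,st,ce=cv2.connectedComponentsWithStats(m)
for i in range(1,n):
    if st[i,4]>60: print(ce[i],st[i],onz(C,ce[i],139).round(1),onz(C,ce[i],106).round(1))
E
```

```text
1.85 [642.43175671  74.68457896 320.86160149] [-3.14155764e+00 -9.48200906e-04  3.02442417e+00] [-0.18067486  0.5494522   0.03720998  1.40405166 -0.02116513  1.18939874
  1.31258717] [559.39706519  85.2328897  464.32088563]
[[321.93186087 210.76368982]
 [213.75580222 217.08484485]
 [321.6563648  308.28150698]]
[71.94517338 49.25538894] [  34    0   80  124 2134] [ 481.7 -115.8  139. ] [ 473.8 -136.2  106. ]
[590.03756345  16.34348562] [ 547    0   93   41 2955] [507.7 307.7 139. ] [502.5 330.2 106. ]
[49.09667674 72.56042296] [ 31  49  32  43 662] [ 496.4 -141.1  139. ] [ 490.  -164.1  106. ]
[109.51612903 133.34562212] [ 95 122  29  25 217] [ 550.4 -105.5  139. ] [ 549.5 -124.8  106. ]
[ 71.43764172 147.99092971] [ 54 128  30  40 441] [ 558.7 -143.7  139. ] [ 558.6 -166.9  106. ]
[  3.578125   182.75520833] [  0 169  10  27 192] [ 581.6 -217.8  139. ] [ 583.9 -248.5  106. ]
[322.57182706 210.32496513] [308 195  30  31 717] [642.6  74.7 139. ] [651.1  73.6 106. ]
[216.93378378 214.82162162] [202 200  31  31 740] [635.3 -26.3 139. ] [643.  -37.6 106. ]
[296.80223881 239.10820896] [274
[... 175 characters left out ...]
 [  34  259  106   87 5715] [ 712.8 -183.6  139. ] [ 728.3 -210.9  106. ]
[312.21348315 285.76404494] [306 279  13  17  89] [720.5  54.8 139. ] [736.9  51.7 106. ]
[336.46478873 284.90140845] [331 279  13  15  71] [722.4  79.6 139. ] [739.  79. 106.]
[192.32941176 302.89411765] [189 285   7  37  85] [725.7 -72.2 139. ] [742.6 -88.2 106. ]
[202.45783133 303.04819277] [200 285   6  37  83] [727.1 -61.7 139. ] [744.2 -76.6 106. ]
[322.93892195 418.74514456] [    5   285   635   195 52261] [895.8  45.3 139. ] [929.9  41.2 106. ]
[182.28089888 303.03370787] [179 286   8  36  89] [724.7 -82.7 139. ] [741.5 -99.8 106. ]
[322.84  296.085] [307 289  36  18 200] [733.6  64.2 139. ] [751.3  62.1 106. ]
```

View pics/w2.png

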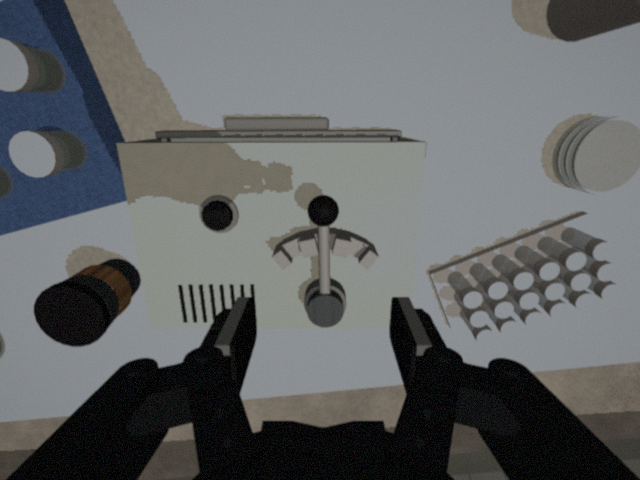

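Wrist view: knob at (322,210), which gives (642.6, 74.7) on its height plane and agrees with the other views. The cup at (75,310) is clear. Descending to pinch.

Emit:
apply_moves:
  increments:
    - {"tx": 0, "ty": 0, "tz": -0.05, "rx": 0, "ry": 0, "rz": 0, "claw": 0.06}
    - {"tx": 0, "ty": 0, "tz": -0.1, "rx": 0, "ry": 0, "rz": 0, "claw": 0.06}
    - {"tx": 0, "ty": 0, "tz": -0.15, "rx": 0, "ry": 0, "rz": 0, "claw": 0.06}
    - {"tx": 0, "ty": 0, "tz": -0.18, "rx": 0, "ry": 0, "rz": 0, "claw": 0.06}
    - {"tx": 0, "ty": 0, "tz": -0.201, "rx": 0, "ry": 0, "rz": 0, "claw": 0.06}
    - {"tx": 0, "ty": 0, "tz": -0.201, "rx": 0, "ry": 0, "rz": 0, "claw": 0.06}
    - {"tx": 0, "ty": 0, "tz": -0.201, "rx": 0, "ry": 0, "rz": 0, "claw": 0.02}
    - {"tx": 0, "ty": 0, "tz": -0.201, "rx": 0, "ry": 0, "rz": 0, "claw": 0.02}
    - {"tx": 0, "ty": 0, "tz": -0.201, "rx": 0, "ry": 0, "rz": 0, "claw": 0.02}
    - {"tx": 0, "ty": 0, "tz": -0.201, "rx": 0, "ry": 0, "rz": 0, "claw": 0.02}
    - {"tx": 0, "ty": 0, "tz": -0.201, "rx": 0, "ry": 0, "rz": 0, "claw": 0.02}
    - {"tx": 0, "ty": 0, "tz": -0.201, "rx": 0, "ry": 0, "rz": 0, "claw": 0.02}

```text
clock: 3.1
eef_pos: [643.4, 76.5, 121.6]
tool_rot: [3.14, 0.002, 3.027]
force: [-1.6, 0.2, 6.5]
width: 26.6
```

Emit:
apply_moves:
  increments:
    - {"tx": 0.002, "ty": 0, "tz": 0.008, "rx": 0, "ry": 0, "rz": 0, "claw": 0.02}
    - {"tx": 0.0035, "ty": -0.0005, "tz": 0.015, "rx": 0, "ry": 0, "rz": 0, "claw": 0.02}
    - {"tx": 0.006, "ty": -0.001, "tz": 0.022, "rx": 0, "ry": 0, "rz": 0, "claw": 0.02}
    - {"tx": 0.0085, "ty": -0.001, "tz": 0.029, "rx": 0, "ry": 0, "rz": 0, "claw": 0.02}
    - {"tx": 0.0085, "ty": -0.001, "tz": 0.029, "rx": 0, "ry": 0, "rz": 0, "claw": 0.02}
    - {"tx": 0.0085, "ty": -0.001, "tz": 0.029, "rx": 0, "ry": 0, "rz": 0, "claw": 0.02}

```text
clock: 3.7
eef_pos: [651.2, 74.2, 149.1]
tool_rot: [-3.141, 0.0, 3.026]
force: [3.7, -1.1, -7.6]
width: 26.9
```

Emit:
apply_moves:
  increments:
    - {"tx": 0.001, "ty": 0.008, "tz": 0.001, "rx": 0, "ry": 0, "rz": -0.85, "claw": 0.02}
    - {"tx": 0.003, "ty": 0.0157, "tz": 0.001, "rx": 0, "ry": 0, "rz": -1.7, "claw": 0.02}
    - {"tx": 0.0055, "ty": 0.0235, "tz": 0.001, "rx": 0, "ry": 0, "rz": -2.6, "claw": 0.02}
    - {"tx": 0.0083, "ty": 0.0308, "tz": 0.001, "rx": 0, "ry": 0, "rz": -3.4, "claw": 0.02}
    - {"tx": 0.012, "ty": 0.038, "tz": 0.001, "rx": 0, "ry": 0, "rz": -4.3, "claw": 0.02}
    - {"tx": 0.0158, "ty": 0.0449, "tz": 0.001, "rx": 0, "ry": 0, "rz": -5.15, "claw": 0.02}
    - {"tx": 0.0158, "ty": 0.0449, "tz": 0.001, "rx": 0, "ry": 0, "rz": -5.15, "claw": 0.02}
    - {"tx": 0.014, "ty": 0.046, "tz": -0.007, "rx": 0, "ry": 0, "rz": -5.15, "claw": 0.02}
    - {"tx": 0.012, "ty": 0.047, "tz": -0.014, "rx": 0, "ry": 0, "rz": -5.15, "claw": 0.02}
    - {"tx": 0.0103, "ty": 0.048, "tz": -0.021, "rx": 0, "ry": 0, "rz": -5.15, "claw": 0.02}
    - {"tx": 0.0086, "ty": 0.0494, "tz": -0.028, "rx": 0, "ry": 0, "rz": -5.15, "claw": 0.02}
    - {"tx": 0.0086, "ty": 0.0494, "tz": -0.028, "rx": 0, "ry": 0, "rz": -5.15, "claw": 0.02}

```text
clock: 4.9
eef_pos: [660.1, 124.9, 122.8]
tool_rot: [3.14, 0.001, 2.577]
force: [-3.2, -1.2, 9.0]
width: 26.6
```

Emit:
apply_moves:
  increments:
    - {"tx": 0, "ty": 0, "tz": 0, "rx": 0, "ry": 0, "rz": 0, "claw": 0.06}
    - {"tx": 0, "ty": 0, "tz": 0, "rx": 0, "ry": 0, "rz": 0, "claw": 0.06}
    - {"tx": 0, "ty": 0, "tz": 0, "rx": 0, "ry": 0, "rz": 0, "claw": 0.06}
    - {"tx": 0, "ty": 0, "tz": 0.04, "rx": 0, "ry": 0, "rz": 0, "claw": 0.06}
    - {"tx": 0, "ty": 0, "tz": 0.08, "rx": 0, "ry": 0, "rz": 0, "claw": 0.06}
    - {"tx": 0, "ty": -0.04, "tz": 0.1, "rx": 0, "ry": 0, "rz": 1.3, "claw": 0.0}
    - {"tx": -0.005, "ty": -0.08, "tz": 0.1, "rx": 0, "ry": 0, "rz": 2.6, "claw": 0.0}
    - {"tx": -0.01, "ty": -0.12, "tz": 0.1, "rx": 0, "ry": 0, "rz": 3.9, "claw": 0.0}
    - {"tx": -0.015, "ty": -0.165, "tz": 0.1, "rx": 0, "ry": 0, "rz": 5.15, "claw": 0.0}
    - {"tx": -0.015, "ty": -0.165, "tz": 0.1, "rx": 0, "ry": 0, "rz": 5.15, "claw": 0.0}
    - {"tx": -0.015, "ty": -0.165, "tz": 0.1, "rx": 0, "ry": 0, "rz": 5.15, "claw": 0.0}

```text
clock: 6.0
eef_pos: [644.4, -42.5, 221.2]
tool_rot: [3.141, -0.0, 3.023]
force: [-0.6, 1.1, -0.7]
width: -0.3
```

```bash
python3 - <<'E'
from h import *
s=read_state();C=cal("wrist");im=get_image("wrist");save("w3",im)
print(s["clock"],s["eef_pos"],s["tool_rot"],s["width"])
k=[660,124,139]
print(proj(C,[k,[645,-40,106],s["eef_pos"]]))
m=(im.max(2)<60).astype(np.uint8)
n,l,st,ce=cv2.connectedComponentsWithStats(m)
for i in range(1,n):
    if st[i,4]>200: print(ce[i].round(),st[i],onz(C,ce[i],139).round(1),onz(C,ce[i],106).round(1))
E
```

```text
6.0 [644.36500841 -42.48473428 221.24233323] [ 3.14147525e+00 -1.84294945e-04  3.02308777e+00] -0.2566400259881072
[[567.71241957 240.81983786]
 [325.58055564 231.94068302]
 [321.56688304 308.26078808]]
[326. 229.] [ 307  209   40   41 1266] [632.4 -38.1 139. ] [642.8 -39.  106. ]
[569. 241.] [ 520  220   77   46 1795] [659.9 124.9 139. ] [674.3 147.8 106. ]
[456. 261.] [ 401  246  115   40 1224] [666.3  48.6 139. ] [681.7  60.4 106. ]
[132. 345.] [  74  280  121  119 8304] [ 706.8 -195.4  139. ] [ 728.1 -219.3  106. ]
[322. 421.] [   30   292   587   188 53517] [796.9 -60.5 139. ] [831.4 -64.7 106. ]
[453. 330.] [ 429  310   61   53 1259] [721.8  46.2 139. ] [745.3  57.7 106. ]
```

View pics/w3.png

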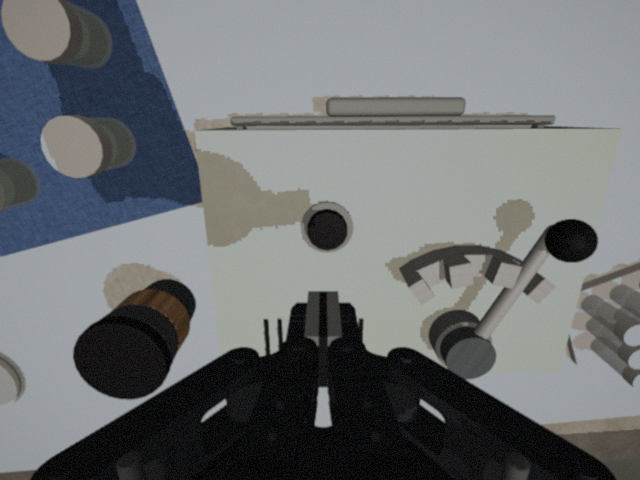

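The lever is in the left notch (knob at 569,241) and the release is at (326,229), giving (643, -39). Pressing it.

Emit:
apply_moves:
  increments:
    - {"tx": -0.001, "ty": 0.003, "tz": -0.05, "rx": 0, "ry": 0, "rz": 0, "claw": 0.0}
    - {"tx": -0.001, "ty": 0.003, "tz": -0.095, "rx": 0, "ry": 0, "rz": 0, "claw": 0.0}
    - {"tx": -0.001, "ty": 0.003, "tz": -0.11, "rx": 0, "ry": 0, "rz": 0, "claw": 0.0}
    - {"tx": -0.001, "ty": 0.003, "tz": -0.118, "rx": 0, "ry": 0, "rz": 0, "claw": 0.0}
    - {"tx": -0.001, "ty": 0.003, "tz": -0.122, "rx": 0, "ry": 0, "rz": 0, "claw": 0.0}
    - {"tx": -0.001, "ty": 0.003, "tz": -0.125, "rx": 0, "ry": 0, "rz": 0, "claw": 0.0}
    - {"tx": -0.001, "ty": 0.003, "tz": -0.125, "rx": 0, "ry": 0, "rz": 0, "claw": 0.0}
    - {"tx": -0.001, "ty": 0.003, "tz": -0.125, "rx": 0, "ry": 0, "rz": 0, "claw": 0.0}
    - {"tx": -0.001, "ty": 0.003, "tz": -0.125, "rx": 0, "ry": 0, "rz": 0, "claw": 0.0}
    - {"tx": -0.001, "ty": 0.003, "tz": -0.125, "rx": 0, "ry": 0, "rz": 0, "claw": 0.0}
    - {"tx": -0.001, "ty": 0.003, "tz": -0.125, "rx": 0, "ry": 0, "rz": 0, "claw": 0.0}

```text
clock: 7.15
eef_pos: [644.8, -36.7, 97.9]
tool_rot: [3.14, 0.003, 3.028]
force: [-1.8, 3.1, 5.2]
width: 0.1
```

```bash
cat > obs.py <<'E'
from h import *
def lids(im,C,z,box):
    x0,y0,x1,y1=box; c=im[y0:y1,x0:x1].astype(int)
    m=((c.min(2)>125)&(c.max(2)-c.min(2)<45)).astype(np.uint8)
    n,l,s,ce=cv2.connectedComponentsWithStats(m)
    return [(onz(C,ce[i]+[x0,y0],z).round(1)[:2],tuple(s[i,2:])) for i in range(1,n) if 300<s[i,4]<500 and abs(s[i,2]-s[i,3])<5]
E
python3 - <<'E'
from obs import *
im=get_image("top");save("top1",im);C=cal("top")
print(lids(im,C,60,(390,205,500,300)),read_state()["force"])
save("top1c",cv2.resize(im[110:310,220:490],None,fx=2.8,fy=2.8,interpolation=2))
E
```

```text
[(array([ 584.8, -357.7]), (np.int32(23), np.int32(22), np.int32(371))), (array([ 559. , -247.6]), (np.int32(22), np.int32(22), np.int32(374))), (array([ 484.7, -369.3]), (np.int32(22), np.int32(22), np.int32(387))), (array([ 467.3, -243.3]), (np.int32(22), np.int32(22), np.int32(378)))] [-2.36682422  2.69994583  4.43940457]
```

View pics/top1c.png

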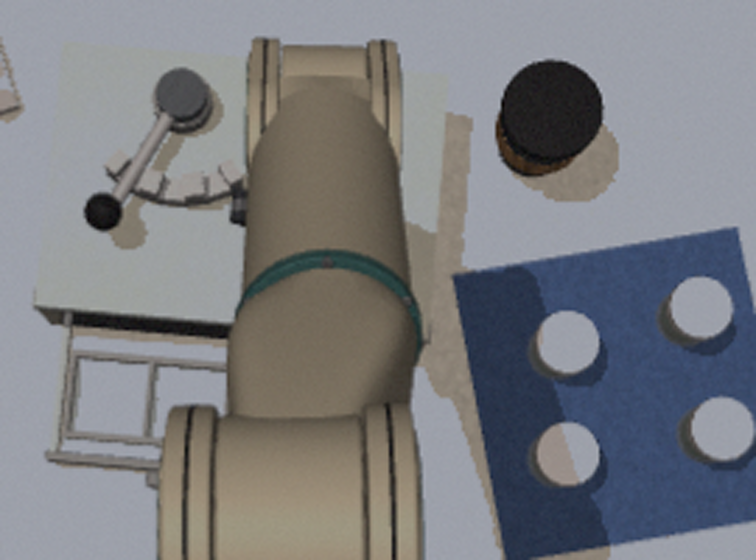

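The tray has popped out. Retreating to above the pots and turning the jaws along the scanner's x axis.

Emit:
apply_moves:
  increments:
    - {"tx": 0, "ty": 0, "tz": 0.05, "rx": 0, "ry": 0, "rz": 0, "claw": 0.0}
    - {"tx": 0, "ty": 0, "tz": 0.1, "rx": 0, "ry": 0, "rz": -1.5, "claw": 0.075}
    - {"tx": -0.02, "ty": -0.02, "tz": 0.15, "rx": 0, "ry": 0, "rz": -3, "claw": 0.075}
    - {"tx": -0.04, "ty": -0.05, "tz": 0.15, "rx": 0, "ry": 0, "rz": -4.6, "claw": 0.075}
    - {"tx": -0.06, "ty": -0.08, "tz": 0.15, "rx": 0, "ry": 0, "rz": -6.2, "claw": 0.075}
    - {"tx": -0.08, "ty": -0.11, "tz": 0.15, "rx": 0, "ry": 0, "rz": -7.8, "claw": 0.075}
    - {"tx": -0.1, "ty": -0.14, "tz": 0.15, "rx": 0, "ry": 0, "rz": -9.4, "claw": 0.075}
    - {"tx": -0.12, "ty": -0.16, "tz": 0.15, "rx": 0, "ry": 0, "rz": -11, "claw": 0.075}
    - {"tx": -0.14, "ty": -0.18, "tz": 0.15, "rx": 0, "ry": 0, "rz": -12.6, "claw": 0.075}
    - {"tx": -0.15, "ty": -0.19, "tz": 0.15, "rx": 0, "ry": 0, "rz": -14.2, "claw": 0.075}
    - {"tx": -0.16, "ty": -0.2, "tz": 0.15, "rx": 0, "ry": 0, "rz": -15.8, "claw": 0.075}
    - {"tx": -0.175, "ty": -0.205, "tz": 0.15, "rx": 0, "ry": 0, "rz": -17.4, "claw": 0.075}

```text
clock: 8.4
eef_pos: [469.4, -245.0, 247.5]
tool_rot: [3.138, 0.003, 1.502]
force: [0.5, 0.0, -0.2]
width: 74.7
```

Emit:
apply_moves:
  increments:
    - {"tx": 0, "ty": 0, "tz": 0, "rx": 0, "ry": 0, "rz": -0.6, "claw": 0.075}
    - {"tx": 0, "ty": 0, "tz": 0, "rx": 0, "ry": 0, "rz": -0.6, "claw": 0.075}
    - {"tx": 0, "ty": 0, "tz": 0, "rx": 0, "ry": 0, "rz": -0.6, "claw": 0.075}

```text
clock: 8.7
eef_pos: [469.5, -243.1, 247.0]
tool_rot: [3.139, 0.001, 1.458]
force: [1.0, 0.6, -1.0]
width: 75.0
```

```bash
python3 - <<'E'
from obs import *
s=read_state();print(s["clock"],s["eef_pos"],s["tool_rot"],s["qpos"])
C=cal("wrist");w=get_image("wrist");T=get_image("top");ct=cal("top")
S=get_image("scene");cs=cal("scene")
for n,i in(("w4",w),("top2",T),("scene2",S)):save(n,i)
print(lids(T,ct,60,(390,205,500,300)))
P=[(561,-246.5,60),(469.4,-242,60),(487,-368.5,60),(587,-356.8,60)]
print(proj(C,P))
m=((w.min(2)>105)&(w.max(2)-w.min(2)<45)).astype(np.uint8)
n,l,st,ce=cv2.connectedComponentsWithStats(m)
for i in range(1,n):
    if st[i,4]>500: print(ce[i],st[i],onz(C,ce[i],60).round(1))
v=np.hstack([cv2.resize(T[180:310,220:420],None,fx=3,fy=3),]);save("top2c",v)
save("two",np.vstack([cv2.resize(w,(400,300)),cv2.resize(v,(600,390))[:, :400]]) if 0 else w)
E
```

```text
8.7 [ 469.46128734 -243.10221252  246.96202686] [3.13947241e+00 9.50738894e-04 1.45809103e+00] [ 0.08329364  0.47476843  0.50194576  1.84752962 -0.2872334   0.8888975
  0.60824723]
[(array([ 559.1, -247.2]), (np.int32(22), np.int32(22), np.int32(377))), (array([ 467.6, -242.7]), (np.int32(22), np.int32(22), np.int32(381)))]
[[417.70868259 201.14823079]
 [322.40146047 207.09792112]
 [351.78784811 318.55272242]
 [444.85367906 299.64601277]]
[276.05328852 214.12063846] [     0      0    640    473 168404] [ 423.9 -243.9   60. ]
[342.9047619   26.15855948] [ 286    0  116   56 5859] [503.4 -91.7  60. ]
[532.44880572  30.24083371] [  423     0   217    62 13146] [ 659.3 -112.    60. ]
[416.69302532 199.53753887] [ 390  173   54   54 2251] [ 560.1 -244.8   60. ]
[321.13029757 205.38187556] [ 295  179   54   53 2218] [ 468.4 -240.2   60. ]
[150.38969765 460.85162374] [ 119  434   59   46 1786] [ 214.  -547.5   60. ]
[495.13633803 460.94873239] [ 469  434   58   46 1775] [ 651.4 -598.4   60. ]
```

View pics/top2c.png

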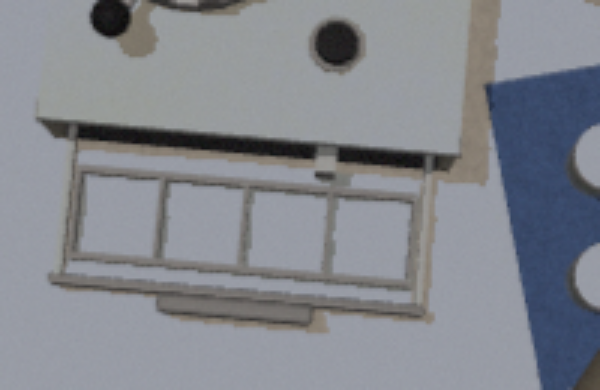

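```bash
python3 - <<'E'
from obs import *
ct=cal("top")
c=lambda u,v:(220+u/3-.33,180+v/3-.33)
for z in(15,25):
    P=np.array([onz(ct,c(*q),z)[:2] for q in [(80,170),(418,193),(409,286),(70,258)]])
    print(z,P.round(1).tolist(),"mid",P.mean(0).round(1),np.linalg.norm(P[0]-P[1]),np.linalg.norm(P[1]-P[2]),np.linalg.norm(P[3]-P[2]))
a=-.1125;xs=np.array([np.cos(a),np.sin(a)]);ys=np.array([-np.sin(a),np.cos(a)])
f=np.array([577,27.2]);m=f-60*xs
print([ (m+k*ys).round(1) for k in(-99,-33,33,99)], "pull",f-133*xs)
E
```

```text
15 [[564.3, 161.3], [539.3, -104.4], [466.3, -94.9], [495.0, 169.6]] mid [516.2  32.9] 266.8357936820308 73.6521589133653 266.04718046034816
25 [[562.9, 160.0], [538.1, -103.7], [465.6, -94.2], [494.1, 168.4]] mid [515.2  32.6] 264.8949888465136 73.11645692154153 264.11211152829753
[array([506.3, -64.4]), array([513.7,   1.1]), array([521.1,  66.7]), array([528.5, 132.3])] pull [444.84075333  42.13095844]
```

Emit:
apply_moves:
  increments:
    - {"tx": 0, "ty": 0.001, "tz": -0.05, "rx": 0, "ry": 0, "rz": 0, "claw": 0.075}
    - {"tx": 0, "ty": 0.001, "tz": -0.1, "rx": 0, "ry": 0, "rz": 0, "claw": 0.075}
    - {"tx": 0, "ty": 0.001, "tz": -0.15, "rx": 0, "ry": 0, "rz": 0, "claw": 0.075}
    - {"tx": 0, "ty": 0.001, "tz": -0.19, "rx": 0, "ry": 0, "rz": 0, "claw": 0.075}
    - {"tx": 0, "ty": 0.001, "tz": -0.22, "rx": 0, "ry": 0, "rz": 0, "claw": 0.075}
    - {"tx": 0, "ty": 0.001, "tz": -0.22, "rx": 0, "ry": 0, "rz": 0, "claw": 0.075}
    - {"tx": 0, "ty": 0.001, "tz": -0.22, "rx": 0, "ry": 0, "rz": 0, "claw": 0.045}
    - {"tx": 0, "ty": 0.001, "tz": -0.22, "rx": 0, "ry": 0, "rz": 0, "claw": 0.045}
    - {"tx": 0, "ty": 0.001, "tz": -0.22, "rx": 0, "ry": 0, "rz": 0, "claw": 0.045}
    - {"tx": 0, "ty": 0.001, "tz": -0.22, "rx": 0, "ry": 0, "rz": 0, "claw": 0.045}
    - {"tx": 0, "ty": 0.001, "tz": -0.22, "rx": 0, "ry": 0, "rz": 0, "claw": 0.045}

```text
clock: 9.95
eef_pos: [469.9, -242.2, 28.1]
tool_rot: [3.138, 0.001, 1.457]
force: [-1.1, 0.2, 7.9]
width: 50.5
```

Emit:
apply_moves:
  increments:
    - {"tx": 0, "ty": 0, "tz": 0.04, "rx": 0, "ry": 0, "rz": 0, "claw": 0.045}
    - {"tx": 0, "ty": 0, "tz": 0.08, "rx": 0, "ry": 0, "rz": 0, "claw": 0.045}
    - {"tx": 0.008, "ty": 0.04, "tz": 0.08, "rx": 0, "ry": 0, "rz": 0, "claw": 0.045}
    - {"tx": 0.016, "ty": 0.08, "tz": 0.08, "rx": 0, "ry": 0, "rz": 0, "claw": 0.045}
    - {"tx": 0.024, "ty": 0.12, "tz": 0.08, "rx": 0, "ry": 0, "rz": 0, "claw": 0.045}
    - {"tx": 0.032, "ty": 0.155, "tz": 0.08, "rx": 0, "ry": 0, "rz": 0, "claw": 0.045}
    - {"tx": 0.0365, "ty": 0.178, "tz": 0.08, "rx": 0, "ry": 0, "rz": 0, "claw": 0.045}
    - {"tx": 0.0365, "ty": 0.178, "tz": 0.06, "rx": 0, "ry": 0, "rz": 0, "claw": 0.045}
    - {"tx": 0.0365, "ty": 0.178, "tz": 0.045, "rx": 0, "ry": 0, "rz": 0, "claw": 0.045}
    - {"tx": 0.0365, "ty": 0.178, "tz": 0.03, "rx": 0, "ry": 0, "rz": 0, "claw": 0.045}
    - {"tx": 0.0365, "ty": 0.178, "tz": 0.022, "rx": 0, "ry": 0, "rz": 0, "claw": 0.045}
    - {"tx": 0.0365, "ty": 0.178, "tz": 0.022, "rx": 0, "ry": 0, "rz": 0, "claw": 0.045}

```text
clock: 11.15
eef_pos: [504.7, -63.5, 47.9]
tool_rot: [-3.14, -0.0, 1.456]
force: [-1.1, 0.1, -1.9]
width: 50.6
```

Emit:
apply_moves:
  increments:
    - {"tx": 0, "ty": 0, "tz": -0.004, "rx": 0, "ry": 0, "rz": 0, "claw": 0.045}
    - {"tx": 0, "ty": 0, "tz": -0.008, "rx": 0, "ry": 0, "rz": 0, "claw": 0.045}
    - {"tx": 0, "ty": 0, "tz": -0.008, "rx": 0, "ry": 0, "rz": 0, "claw": 0.045}

```text
clock: 11.45
eef_pos: [505.1, -63.6, 40.3]
tool_rot: [3.142, -0.0, 1.456]
force: [-0.4, 1.1, -1.2]
width: 50.5
```

Emit:
apply_moves:
  increments:
    - {"tx": 0.001, "ty": 0, "tz": -0.002, "rx": 0, "ry": 0, "rz": 0, "claw": 0.045}
    - {"tx": 0.001, "ty": 0, "tz": -0.004, "rx": 0, "ry": 0, "rz": 0, "claw": 0.045}
    - {"tx": 0.001, "ty": 0, "tz": -0.004, "rx": 0, "ry": 0, "rz": 0, "claw": 0.045}

```text
clock: 11.75
eef_pos: [508.8, -64.1, 39.8]
tool_rot: [3.135, -0.001, 1.456]
force: [-2.1, 1.2, 29.4]
width: 50.5
```

Emit:
apply_moves:
  increments:
    - {"tx": 0, "ty": 0, "tz": 0.003, "rx": 0, "ry": 0, "rz": 0, "claw": 0.045}
    - {"tx": 0, "ty": 0, "tz": 0.003, "rx": 0, "ry": 0, "rz": 0, "claw": 0.075}
    - {"tx": 0, "ty": 0, "tz": 0.003, "rx": 0, "ry": 0, "rz": 0, "claw": 0.075}
    - {"tx": 0, "ty": 0, "tz": 0.003, "rx": 0, "ry": 0, "rz": 0, "claw": 0.075}
    - {"tx": 0, "ty": 0, "tz": 0.05, "rx": 0, "ry": 0, "rz": 0, "claw": 0.075}
    - {"tx": 0, "ty": -0.005, "tz": 0.1, "rx": 0, "ry": 0, "rz": 0, "claw": 0.075}
    - {"tx": 0.01, "ty": -0.05, "tz": 0.15, "rx": 0, "ry": 0, "rz": 0, "claw": 0.075}
    - {"tx": 0.03, "ty": -0.1, "tz": 0.2, "rx": 0, "ry": 0, "rz": 0, "claw": 0.075}
    - {"tx": 0.05, "ty": -0.15, "tz": 0.21, "rx": 0, "ry": 0, "rz": 0, "claw": 0.075}
    - {"tx": 0.054, "ty": -0.182, "tz": 0.21, "rx": 0, "ry": 0, "rz": 0, "claw": 0.075}
    - {"tx": 0.054, "ty": -0.182, "tz": 0.21, "rx": 0, "ry": 0, "rz": 0, "claw": 0.075}

```text
clock: 12.85
eef_pos: [560.8, -251.5, 248.3]
tool_rot: [3.138, 0.005, 1.452]
force: [-0.4, 0.5, -0.1]
width: 75.2
```

```bash
cat > chk.py <<'E'
from obs import *
import sys
s=read_state();print(s["clock"],s["eef_pos"],s["tool_rot"][2])
C=cal("wrist");w=get_image("wrist");T=get_image("top");S=get_image("scene");ct=cal("top");cs=cal("scene")
t=sys.argv[1]
for n,i in(("w",w),("t",T),("s",S)):save(n+t,i)
print("top60",lids(T,ct,60,(390,205,510,310)))
def allw(im,C,z,lo,hi,thr):
    m=((im.min(2)>thr)&(im.max(2).astype(int)-im.min(2)<45)).astype(np.uint8)
    n,l,st,ce=cv2.connectedComponentsWithStats(m)
    return [(onz(C,ce[i],z).round(1)[:2].tolist(),st[i,2:].tolist()) for i in range(1,n) if lo<st[i,4]<hi]
print("scene60",[b for b in allw(S,cs,60,300,700,125)])
print("wrist60",allw(w,C,60,1200,5000,105))
E
python3 chk.py 5; python3 - <<'E'
from h import *
a=cv2.imread("pics/t5.png")[180:300,220:440];b=cv2.imread("pics/s5.png")[220:340,210:430]
cv2.imwrite("pics/v5.png",cv2.resize(np.vstack([a,b]),None,fx=2.5,fy=2.5,interpolation=2))
E
```

```text
12.85 [ 560.84070508 -251.48172896  248.25083815] 1.4523029234067635
top60 []
scene60 [([-1076.8, -52.3], [84, 31, 627]), ([563.0, -245.2], [24, 22, 419])]
wrist60 [([560.1, -244.7], [54, 54, 2251]), ([302.1, -557.5], [59, 46, 1797]), ([742.4, -612.3], [58, 46, 1789])]
```

View pics/v5.png

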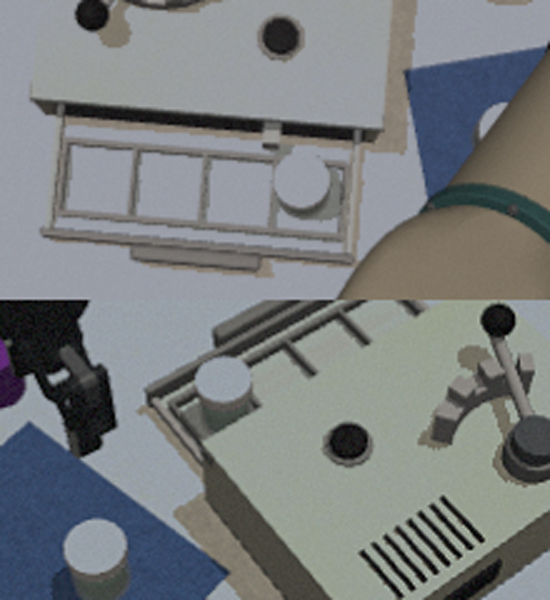

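```bash
python3 - <<'E'
from h import *
ct,cs=cal("top"),cal("scene")
T=cv2.imread("pics/t5.png");S=cv2.imread("pics/s5.png")
def lid(im,x0,y0,x1,y1,thr):
    c=im[y0:y1,x0:x1].astype(int);m=(c.min(2)>thr).astype(np.uint8);m=cv2.morphologyEx(m,cv2.MORPH_OPEN,np.ones((5,5)))
    n,l,s,ce=cv2.connectedComponentsWithStats(m);print([(ce[i]+[x0,y0],s[i,2:].tolist()) for i in range(1,n)])
for thr in(165,180):lid(T,325,235,358,270,thr);lid(S,283,238,315,270,thr)
for z in(60,72,82):print(z,onz(ct,(340.5,252.3),z),onz(cs,(299,251.8),z))
o,v=ray(ct,(340.5,252.3));p,w=ray(cs,(299,251.8))
A=np.stack([v,-w],1);t=np.linalg.lstsq(A,p-o,rcond=None)[0];print(o+v*t[0],p+w*t[1])
E
```

```text
[]
[]
[]
[]
60 [515.8963442  -58.32004542  60.        ] [505.61763617 -55.22260212  60.        ]
72 [514.60642429 -57.84065125  72.        ] [512.59614025 -60.96258349  72.        ]
82 [513.53149103 -57.44115611  82.        ] [518.41156031 -65.7459013   82.        ]
[514.62875683 -57.84895106  71.79224253] [512.40499314 -60.80536057  71.6713099 ]
```

Lid triangulates to z≈72, but the pot sits ~8 mm from the bay centre, so it could be on a rib. Taking a close wrist view.

Emit:
apply_moves:
  increments:
    - {"tx": -0.01, "ty": 0.04, "tz": 0, "rx": 0, "ry": 0, "rz": 0, "claw": 0.075}
    - {"tx": -0.02, "ty": 0.08, "tz": 0, "rx": 0, "ry": 0, "rz": 0, "claw": 0.075}
    - {"tx": -0.035, "ty": 0.12, "tz": 0, "rx": 0, "ry": 0, "rz": 0, "claw": 0.075}
    - {"tx": -0.045, "ty": 0.16, "tz": 0, "rx": 0, "ry": 0, "rz": 0, "claw": 0.075}
    - {"tx": -0.05, "ty": 0.185, "tz": -0.02, "rx": 0, "ry": 0, "rz": 0, "claw": 0.075}
    - {"tx": -0.05, "ty": 0.185, "tz": -0.02, "rx": 0, "ry": 0, "rz": 0, "claw": 0.075}
    - {"tx": -0.05, "ty": 0.185, "tz": -0.02, "rx": 0, "ry": 0, "rz": 0, "claw": 0.075}

```text
clock: 13.7
eef_pos: [509.4, -58.9, 225.7]
tool_rot: [-3.14, -0.0, 1.46]
force: [-0.6, -1.1, 0.6]
width: 74.9
```

```bash
python3 chk.py 6; python3 - <<'E'
from h import *
C=cal("wrist")
w=cv2.imread("pics/w6.png")
cv2.imwrite("pics/w6c.png",cv2.resize(w[60:320,180:500],None,fx=2.3,fy=2.3,interpolation=2))
print(proj(C,[[506.3,-64.4,12],[506.3,-64.4,72],[513.7,1.1,12]]))
E
```

```text
13.7 [509.35077578 -58.86967932 225.7021934 ] 1.4595486556268473
top60 [(array([ 584.8, -357.7]), (np.int32(23), np.int32(22), np.int32(371))), (array([ 559. , -247.3]), (np.int32(22), np.int32(22), np.int32(379))), (array([ 484.7, -369.3]), (np.int32(22), np.int32(22), np.int32(387)))]
scene60 [([-1076.6, -52.0], [84, 31, 621]), ([562.8, -245.2], [24, 22, 420]), ([488.9, -367.3], [25, 22, 432]), ([588.7, -355.6], [26, 24, 495])]
wrist60 [([514.0, 6.2], [64, 65, 4049]), ([397.5, -257.1], [50, 93, 2378]), ([560.1, -245.3], [48, 40, 1498]), ([826.1, -347.5], [41, 73, 1408]), ([270.2, -339.1], [58, 46, 1759]), ([679.3, -383.9], [58, 46, 1766])]
[[319.17133558 204.70337337]
 [318.60169891 220.93732651]
 [318.74030538 139.26475458]]
```

View pics/w6c.png

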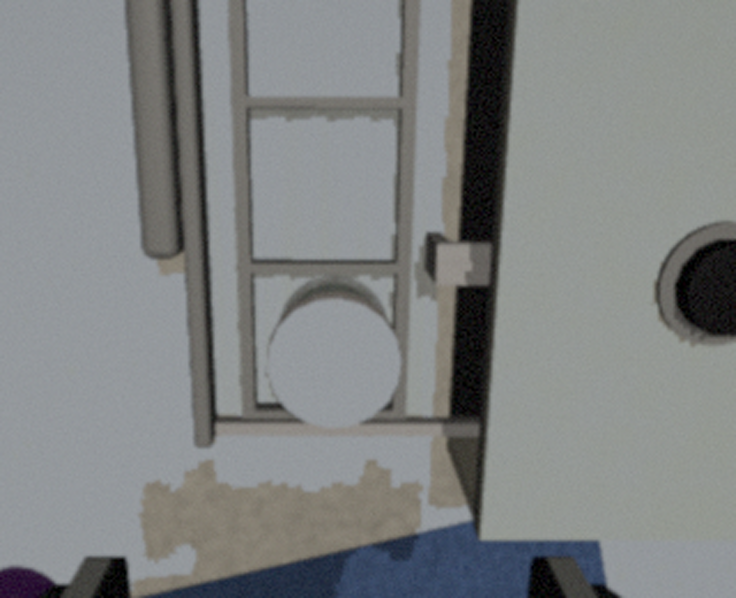

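```bash
python3 - <<'E'
from h import *
C=cal("wrist");c=lambda u,v:(180+u/2.3-.28,60+v/2.3-.28)
for z in(2,12,18,24,30):
    q=[onz(C,c(*p),z)[:2] for p in[(324,103),(326,268),(239,186),(405,186)]]
    print(z,np.linalg.norm(q[0]-q[1]).round(1),np.linalg.norm(q[2]-q[3]).round(1),"bay1",((q[0]+q[1])/2).round(1),((q[2]+q[3])/2).round(1))
for z in(60,72,84):
    a,b,m=[onz(C,c(*p),z)[:2] for p in[(268,361),(402,361),(334,361)]];print(z,np.linalg.norm(a-b).round(1),m.round(1))
E
```

```text
2 70.2 73.0 bay1 [515.6  -1.9] [514.4  -0.9]
12 68.3 71.0 bay1 [515.7  -1.3] [ 5.145e+02 -3.000e-01]
18 67.1 69.8 bay1 [515.8  -0.9] [5.146e+02 1.000e-01]
24 66.0 68.6 bay1 [ 5.158e+02 -5.000e-01] [5.147e+02 5.000e-01]
30 64.8 67.4 bay1 [ 5.159e+02 -1.000e-01] [514.8   0.9]
60 53.2 [512.  -64.5]
72 51.2 [512.3 -61.2]
84 49.1 [512.6 -57.8]
```

Rib pitch of 66 mm matches rib tops at z≈24, so the floor is at 12, and the lid at 72 means the pot is standing in the bay. Bay1 refines to (515.2, -0.3). Next pot at (560.1, -245).

Emit:
apply_moves:
  increments:
    - {"tx": 0.01, "ty": -0.045, "tz": 0, "rx": 0, "ry": 0, "rz": 0, "claw": 0.075}
    - {"tx": 0.025, "ty": -0.09, "tz": -0.02, "rx": 0, "ry": 0, "rz": 0, "claw": 0.075}
    - {"tx": 0.04, "ty": -0.135, "tz": -0.05, "rx": 0, "ry": 0, "rz": 0, "claw": 0.075}
    - {"tx": 0.051, "ty": -0.17, "tz": -0.07, "rx": 0, "ry": 0, "rz": 0, "claw": 0.075}
    - {"tx": 0.051, "ty": -0.186, "tz": -0.09, "rx": 0, "ry": 0, "rz": 0, "claw": 0.075}
    - {"tx": 0.051, "ty": -0.186, "tz": -0.13, "rx": 0, "ry": 0, "rz": 0, "claw": 0.075}
    - {"tx": 0.051, "ty": -0.186, "tz": -0.17, "rx": 0, "ry": 0, "rz": 0, "claw": 0.075}
    - {"tx": 0.051, "ty": -0.186, "tz": -0.197, "rx": 0, "ry": 0, "rz": 0, "claw": 0.075}
    - {"tx": 0.051, "ty": -0.186, "tz": -0.197, "rx": 0, "ry": 0, "rz": 0, "claw": 0.075}
    - {"tx": 0.051, "ty": -0.186, "tz": -0.197, "rx": 0, "ry": 0, "rz": 0, "claw": 0.045}
    - {"tx": 0.051, "ty": -0.186, "tz": -0.197, "rx": 0, "ry": 0, "rz": 0, "claw": 0.045}
    - {"tx": 0.051, "ty": -0.186, "tz": -0.197, "rx": 0, "ry": 0, "rz": 0, "claw": 0.045}

```text
clock: 15.05
eef_pos: [562.5, -247.7, 31.5]
tool_rot: [3.138, 0.001, 1.456]
force: [0.3, 0.1, -0.6]
width: 50.5
```

Emit:
apply_moves:
  increments:
    - {"tx": 0, "ty": 0, "tz": 0, "rx": 0, "ry": 0, "rz": 0, "claw": 0.045}
    - {"tx": 0, "ty": 0, "tz": 0, "rx": 0, "ry": 0, "rz": 0, "claw": 0.045}

```text
clock: 15.25
eef_pos: [562.5, -247.6, 31.4]
tool_rot: [3.138, 0.001, 1.456]
force: [0.6, -0.2, 6.9]
width: 50.3
```

Emit:
apply_moves:
  increments:
    - {"tx": 0, "ty": 0, "tz": 0.04, "rx": 0, "ry": 0, "rz": 0, "claw": 0.045}
    - {"tx": 0, "ty": 0, "tz": 0.08, "rx": 0, "ry": 0, "rz": 0, "claw": 0.045}
    - {"tx": -0.01, "ty": 0.04, "tz": 0.1, "rx": 0, "ry": 0, "rz": 0, "claw": 0.045}
    - {"tx": -0.018, "ty": 0.08, "tz": 0.1, "rx": 0, "ry": 0, "rz": 0, "claw": 0.045}
    - {"tx": -0.026, "ty": 0.12, "tz": 0.1, "rx": 0, "ry": 0, "rz": 0, "claw": 0.045}
    - {"tx": -0.034, "ty": 0.16, "tz": 0.1, "rx": 0, "ry": 0, "rz": 0, "claw": 0.045}
    - {"tx": -0.04, "ty": 0.2, "tz": 0.1, "rx": 0, "ry": 0, "rz": 0, "claw": 0.045}
    - {"tx": -0.047, "ty": 0.235, "tz": 0.1, "rx": 0, "ry": 0, "rz": 0, "claw": 0.045}
    - {"tx": -0.047, "ty": 0.2445, "tz": 0.1, "rx": 0, "ry": 0, "rz": 0, "claw": 0.045}
    - {"tx": -0.047, "ty": 0.2445, "tz": 0.1, "rx": 0, "ry": 0, "rz": 0, "claw": 0.045}
    - {"tx": -0.047, "ty": 0.2445, "tz": 0.07, "rx": 0, "ry": 0, "rz": 0, "claw": 0.045}
    - {"tx": -0.047, "ty": 0.2445, "tz": 0.05, "rx": 0, "ry": 0, "rz": 0, "claw": 0.045}

```text
clock: 16.45
eef_pos: [514.9, -4.1, 79.1]
tool_rot: [3.14, 0.001, 1.454]
force: [0.4, -0.6, -1.3]
width: 50.4
```

Emit:
apply_moves:
  increments:
    - {"tx": 0, "ty": 0, "tz": 0, "rx": 0, "ry": 0, "rz": 0, "claw": 0.045}
    - {"tx": 0, "ty": 0, "tz": 0, "rx": 0, "ry": 0, "rz": 0, "claw": 0.045}

```text
clock: 16.65
eef_pos: [514.5, -4.1, 79.7]
tool_rot: [3.141, 0.001, 1.454]
force: [0.6, -0.2, -0.4]
width: 50.4
```

Emit:
apply_moves:
  increments:
    - {"tx": 0.001, "ty": 0.001, "tz": -0.01, "rx": 0, "ry": 0, "rz": 0, "claw": 0.045}
    - {"tx": 0.001, "ty": 0.001, "tz": -0.022, "rx": 0, "ry": 0, "rz": 0, "claw": 0.045}
    - {"tx": 0.001, "ty": 0.001, "tz": -0.031, "rx": 0, "ry": 0, "rz": 0, "claw": 0.045}
    - {"tx": 0.001, "ty": 0.001, "tz": -0.036, "rx": 0, "ry": 0, "rz": 0, "claw": 0.045}
    - {"tx": 0.001, "ty": 0.001, "tz": -0.036, "rx": 0, "ry": 0, "rz": 0, "claw": 0.045}

```text
clock: 17.15
eef_pos: [515.8, -1.3, 43.4]
tool_rot: [3.14, -0.0, 1.456]
force: [1.0, 0.0, 0.2]
width: 49.9
```

Emit:
apply_moves:
  increments:
    - {"tx": 0, "ty": 0, "tz": 0, "rx": 0, "ry": 0, "rz": 0, "claw": 0.07}
    - {"tx": 0, "ty": 0, "tz": 0, "rx": 0, "ry": 0, "rz": 0, "claw": 0.07}
    - {"tx": 0, "ty": 0, "tz": 0, "rx": 0, "ry": 0, "rz": 0, "claw": 0.07}
    - {"tx": 0, "ty": 0, "tz": 0.05, "rx": 0, "ry": 0, "rz": 0, "claw": 0.07}
    - {"tx": 0, "ty": 0, "tz": 0.1, "rx": 0, "ry": 0, "rz": 0, "claw": 0.075}
    - {"tx": 0, "ty": -0.045, "tz": 0.12, "rx": 0, "ry": 0, "rz": 0, "claw": 0.075}
    - {"tx": -0.005, "ty": -0.09, "tz": 0.14, "rx": 0, "ry": 0, "rz": 0, "claw": 0.075}
    - {"tx": -0.01, "ty": -0.135, "tz": 0.16, "rx": 0, "ry": 0, "rz": 0, "claw": 0.075}
    - {"tx": -0.015, "ty": -0.18, "tz": 0.18, "rx": 0, "ry": 0, "rz": 0, "claw": 0.075}
    - {"tx": -0.02, "ty": -0.225, "tz": 0.19, "rx": 0, "ry": 0, "rz": 0, "claw": 0.075}
    - {"tx": -0.025, "ty": -0.27, "tz": 0.19, "rx": 0, "ry": 0, "rz": 0, "claw": 0.075}
    - {"tx": -0.03, "ty": -0.315, "tz": 0.19, "rx": 0, "ry": 0, "rz": 0, "claw": 0.075}

```text
clock: 18.35
eef_pos: [484.8, -317.8, 233.8]
tool_rot: [3.141, -0.0, 1.457]
force: [0.3, 0.4, 0.1]
width: 75.1
```

Emit:
apply_moves:
  increments:
    - {"tx": 0, "ty": -0.04, "tz": 0, "rx": 0, "ry": 0, "rz": 0, "claw": 0.075}
    - {"tx": 0, "ty": -0.051, "tz": 0, "rx": 0, "ry": 0, "rz": 0, "claw": 0.075}
    - {"tx": 0, "ty": -0.051, "tz": 0, "rx": 0, "ry": 0, "rz": 0, "claw": 0.075}
    - {"tx": 0, "ty": -0.051, "tz": 0, "rx": 0, "ry": 0, "rz": 0, "claw": 0.075}

```text
clock: 18.75
eef_pos: [485.4, -365.3, 232.8]
tool_rot: [-3.141, -0.002, 1.457]
force: [0.2, 0.2, 0.4]
width: 75.0
```

```bash
python3 chk.py 7
```

```text
18.75 [ 485.35232646 -365.28553964  232.77688141] 1.4574268592877107
top60 [(array([ 584.8, -357.8]), (np.int32(23), np.int32(22), np.int32(370))), (array([ 484.9, -369.1]), (np.int32(22), np.int32(22), np.int32(384)))]
scene60 [([-1078.5, -68.7], [68, 31, 556]), ([488.9, -367.4], [25, 23, 432]), ([588.7, -355.6], [26, 24, 493])]
wrist60 [([585.8, -355.6], [57, 57, 2509]), ([485.8, -367.1], [55, 54, 2355]), ([240.9, -651.9], [59, 46, 1777]), ([658.4, -699.1], [58, 46, 1775])]
```

Emit:
apply_moves:
  increments:
    - {"tx": 0.0005, "ty": -0.002, "tz": -0.05, "rx": 0, "ry": 0, "rz": 0, "claw": 0.075}
    - {"tx": 0.0005, "ty": -0.002, "tz": -0.1, "rx": 0, "ry": 0, "rz": 0, "claw": 0.075}
    - {"tx": 0.0005, "ty": -0.002, "tz": -0.15, "rx": 0, "ry": 0, "rz": 0, "claw": 0.075}
    - {"tx": 0.0005, "ty": -0.002, "tz": -0.185, "rx": 0, "ry": 0, "rz": 0, "claw": 0.075}
    - {"tx": 0.0005, "ty": -0.002, "tz": -0.202, "rx": 0, "ry": 0, "rz": 0, "claw": 0.075}
    - {"tx": 0.0005, "ty": -0.002, "tz": -0.202, "rx": 0, "ry": 0, "rz": 0, "claw": 0.075}
    - {"tx": 0.0005, "ty": -0.002, "tz": -0.202, "rx": 0, "ry": 0, "rz": 0, "claw": 0.045}
    - {"tx": 0.0005, "ty": -0.002, "tz": -0.202, "rx": 0, "ry": 0, "rz": 0, "claw": 0.045}
    - {"tx": 0.0005, "ty": -0.002, "tz": -0.202, "rx": 0, "ry": 0, "rz": 0, "claw": 0.045}
    - {"tx": 0.0005, "ty": -0.002, "tz": -0.202, "rx": 0, "ry": 0, "rz": 0, "claw": 0.045}
    - {"tx": 0.0005, "ty": -0.002, "tz": -0.202, "rx": 0, "ry": 0, "rz": 0, "claw": 0.045}

```text
clock: 20.0
eef_pos: [486.9, -369.8, 33.2]
tool_rot: [3.139, 0.001, 1.457]
force: [0.1, 1.1, 7.7]
width: 50.6
```

Emit:
apply_moves:
  increments:
    - {"tx": 0, "ty": 0, "tz": 0.04, "rx": 0, "ry": 0, "rz": 0, "claw": 0.045}
    - {"tx": 0, "ty": 0.02, "tz": 0.08, "rx": 0, "ry": 0, "rz": 0, "claw": 0.045}
    - {"tx": 0, "ty": 0.06, "tz": 0.1, "rx": 0, "ry": 0, "rz": 0, "claw": 0.045}
    - {"tx": 0.004, "ty": 0.105, "tz": 0.1, "rx": 0, "ry": 0, "rz": 0, "claw": 0.045}
    - {"tx": 0.008, "ty": 0.15, "tz": 0.1, "rx": 0, "ry": 0, "rz": 0, "claw": 0.045}
    - {"tx": 0.012, "ty": 0.195, "tz": 0.1, "rx": 0, "ry": 0, "rz": 0, "claw": 0.045}
    - {"tx": 0.016, "ty": 0.24, "tz": 0.1, "rx": 0, "ry": 0, "rz": 0, "claw": 0.045}
    - {"tx": 0.02, "ty": 0.285, "tz": 0.1, "rx": 0, "ry": 0, "rz": 0, "claw": 0.045}
    - {"tx": 0.025, "ty": 0.33, "tz": 0.1, "rx": 0, "ry": 0, "rz": 0, "claw": 0.045}
    - {"tx": 0.03, "ty": 0.37, "tz": 0.1, "rx": 0, "ry": 0, "rz": 0, "claw": 0.045}
    - {"tx": 0.035, "ty": 0.41, "tz": 0.1, "rx": 0, "ry": 0, "rz": 0, "claw": 0.045}
    - {"tx": 0.0357, "ty": 0.4324, "tz": 0.1, "rx": 0, "ry": 0, "rz": 0, "claw": 0.045}

```text
clock: 21.2
eef_pos: [521.6, 67.8, 131.5]
tool_rot: [3.141, -0.002, 1.461]
force: [-1.3, -0.2, -0.4]
width: 50.6
```

Emit:
apply_moves:
  increments:
    - {"tx": 0, "ty": 0, "tz": 0, "rx": 0, "ry": 0, "rz": 0, "claw": 0.045}
    - {"tx": 0, "ty": 0, "tz": -0.03, "rx": 0, "ry": 0, "rz": 0, "claw": 0.045}
    - {"tx": 0, "ty": 0, "tz": -0.05, "rx": 0, "ry": 0, "rz": 0, "claw": 0.045}
    - {"tx": 0, "ty": 0, "tz": -0.05, "rx": 0, "ry": 0, "rz": 0, "claw": 0.045}
    - {"tx": 0, "ty": 0, "tz": -0.05, "rx": 0, "ry": 0, "rz": 0, "claw": 0.045}

```text
clock: 21.7
eef_pos: [521.4, 62.1, 81.8]
tool_rot: [3.141, 0.0, 1.455]
force: [0.2, -0.2, -1.1]
width: 50.3
```

Emit:
apply_moves:
  increments:
    - {"tx": 0.001, "ty": 0, "tz": -0.012, "rx": 0, "ry": 0, "rz": 0, "claw": 0.045}
    - {"tx": 0.001, "ty": 0, "tz": -0.024, "rx": 0, "ry": 0, "rz": 0, "claw": 0.045}
    - {"tx": 0.001, "ty": 0, "tz": -0.032, "rx": 0, "ry": 0, "rz": 0, "claw": 0.045}
    - {"tx": 0.001, "ty": 0, "tz": -0.036, "rx": 0, "ry": 0, "rz": 0, "claw": 0.045}
    - {"tx": 0.001, "ty": 0, "tz": -0.036, "rx": 0, "ry": 0, "rz": 0, "claw": 0.045}

```text
clock: 22.2
eef_pos: [522.8, 63.0, 45.3]
tool_rot: [3.141, -0.0, 1.456]
force: [-0.2, -0.3, -0.9]
width: 50.1
```

Emit:
apply_moves:
  increments:
    - {"tx": 0, "ty": 0, "tz": 0, "rx": 0, "ry": 0, "rz": 0, "claw": 0.07}
    - {"tx": 0, "ty": 0, "tz": 0, "rx": 0, "ry": 0, "rz": 0, "claw": 0.07}
    - {"tx": 0, "ty": 0, "tz": 0, "rx": 0, "ry": 0, "rz": 0, "claw": 0.07}
    - {"tx": 0, "ty": 0, "tz": 0.05, "rx": 0, "ry": 0, "rz": 0, "claw": 0.07}
    - {"tx": 0, "ty": 0, "tz": 0.1, "rx": 0, "ry": 0, "rz": 0, "claw": 0.075}
    - {"tx": 0, "ty": -0.045, "tz": 0.12, "rx": 0, "ry": 0, "rz": 0, "claw": 0.075}
    - {"tx": 0, "ty": -0.09, "tz": 0.14, "rx": 0, "ry": 0, "rz": 0, "claw": 0.075}
    - {"tx": 0.01, "ty": -0.135, "tz": 0.16, "rx": 0, "ry": 0, "rz": 0, "claw": 0.075}
    - {"tx": 0.02, "ty": -0.18, "tz": 0.18, "rx": 0, "ry": 0, "rz": 0, "claw": 0.075}
    - {"tx": 0.03, "ty": -0.225, "tz": 0.19, "rx": 0, "ry": 0, "rz": 0, "claw": 0.075}
    - {"tx": 0.045, "ty": -0.27, "tz": 0.19, "rx": 0, "ry": 0, "rz": 0, "claw": 0.075}
    - {"tx": 0.06, "ty": -0.31, "tz": 0.19, "rx": 0, "ry": 0, "rz": 0, "claw": 0.075}

```text
clock: 23.4
eef_pos: [582.5, -249.2, 236.0]
tool_rot: [3.14, 0.0, 1.455]
force: [0.4, 0.6, -1.0]
width: 75.1
```

Emit:
apply_moves:
  increments:
    - {"tx": 0.003, "ty": -0.04, "tz": 0, "rx": 0, "ry": 0, "rz": 0, "claw": 0.075}
    - {"tx": 0.003, "ty": -0.08, "tz": 0, "rx": 0, "ry": 0, "rz": 0, "claw": 0.075}
    - {"tx": 0.003, "ty": -0.108, "tz": 0, "rx": 0, "ry": 0, "rz": 0, "claw": 0.075}
    - {"tx": 0.003, "ty": -0.108, "tz": 0, "rx": 0, "ry": 0, "rz": 0, "claw": 0.075}
    - {"tx": 0.003, "ty": -0.108, "tz": 0, "rx": 0, "ry": 0, "rz": 0, "claw": 0.075}

```text
clock: 23.9
eef_pos: [584.8, -354.9, 234.8]
tool_rot: [-3.141, -0.001, 1.455]
force: [0.7, 1.0, 0.6]
width: 74.8
```

```bash
python3 chk.py 8
```

```text
23.9 [ 584.79612424 -354.92116599  234.81101189] 1.4548689043895564
top60 []
scene60 [([-1076.9, -52.0], [84, 31, 624]), ([425.3, -354.6], [25, 36, 400]), ([588.6, -355.7], [26, 24, 498])]
wrist60 [([585.9, -355.6], [56, 55, 2351]), ([758.2, -692.8], [58, 46, 1777])]
```

Emit:
apply_moves:
  increments:
    - {"tx": 0.001, "ty": 0, "tz": -0.05, "rx": 0, "ry": 0, "rz": 0, "claw": 0.075}
    - {"tx": 0.001, "ty": 0, "tz": -0.1, "rx": 0, "ry": 0, "rz": 0, "claw": 0.075}
    - {"tx": 0.001, "ty": 0, "tz": -0.15, "rx": 0, "ry": 0, "rz": 0, "claw": 0.075}
    - {"tx": 0.001, "ty": 0, "tz": -0.185, "rx": 0, "ry": 0, "rz": 0, "claw": 0.075}
    - {"tx": 0.001, "ty": 0, "tz": -0.203, "rx": 0, "ry": 0, "rz": 0, "claw": 0.075}
    - {"tx": 0.001, "ty": 0, "tz": -0.203, "rx": 0, "ry": 0, "rz": 0, "claw": 0.075}
    - {"tx": 0.001, "ty": 0, "tz": -0.203, "rx": 0, "ry": 0, "rz": 0, "claw": 0.045}
    - {"tx": 0.001, "ty": 0, "tz": -0.203, "rx": 0, "ry": 0, "rz": 0, "claw": 0.045}
    - {"tx": 0.001, "ty": 0, "tz": -0.203, "rx": 0, "ry": 0, "rz": 0, "claw": 0.045}
    - {"tx": 0.001, "ty": 0, "tz": -0.203, "rx": 0, "ry": 0, "rz": 0, "claw": 0.045}
    - {"tx": 0.001, "ty": 0, "tz": -0.203, "rx": 0, "ry": 0, "rz": 0, "claw": 0.045}

```text
clock: 25.15
eef_pos: [588.1, -356.0, 35.3]
tool_rot: [3.137, 0.002, 1.457]
force: [-0.4, 1.3, 7.7]
width: 49.9
```

Emit:
apply_moves:
  increments:
    - {"tx": 0, "ty": 0, "tz": 0.04, "rx": 0, "ry": 0, "rz": 0, "claw": 0.045}
    - {"tx": 0, "ty": 0.02, "tz": 0.08, "rx": 0, "ry": 0, "rz": 0, "claw": 0.045}
    - {"tx": -0.005, "ty": 0.06, "tz": 0.1, "rx": 0, "ry": 0, "rz": 0, "claw": 0.045}
    - {"tx": -0.015, "ty": 0.105, "tz": 0.1, "rx": 0, "ry": 0, "rz": 0, "claw": 0.045}
    - {"tx": -0.025, "ty": 0.15, "tz": 0.1, "rx": 0, "ry": 0, "rz": 0, "claw": 0.045}
    - {"tx": -0.035, "ty": 0.195, "tz": 0.1, "rx": 0, "ry": 0, "rz": 0, "claw": 0.045}
    - {"tx": -0.045, "ty": 0.24, "tz": 0.1, "rx": 0, "ry": 0, "rz": 0, "claw": 0.045}
    - {"tx": -0.055, "ty": 0.285, "tz": 0.1, "rx": 0, "ry": 0, "rz": 0, "claw": 0.045}
    - {"tx": -0.06, "ty": 0.33, "tz": 0.1, "rx": 0, "ry": 0, "rz": 0, "claw": 0.045}
    - {"tx": -0.06, "ty": 0.37, "tz": 0.1, "rx": 0, "ry": 0, "rz": 0, "claw": 0.045}
    - {"tx": -0.058, "ty": 0.41, "tz": 0.1, "rx": 0, "ry": 0, "rz": 0, "claw": 0.045}
    - {"tx": -0.058, "ty": 0.45, "tz": 0.1, "rx": 0, "ry": 0, "rz": 0, "claw": 0.045}

```text
clock: 26.35
eef_pos: [528.8, 97.2, 133.4]
tool_rot: [3.14, -0.001, 1.456]
force: [1.3, 0.5, 0.4]
width: 50.4
```

Emit:
apply_moves:
  increments:
    - {"tx": 0, "ty": 0.025, "tz": 0, "rx": 0, "ry": 0, "rz": 0, "claw": 0.045}
    - {"tx": 0, "ty": 0.0365, "tz": 0, "rx": 0, "ry": 0, "rz": 0, "claw": 0.045}
    - {"tx": 0, "ty": 0.0365, "tz": -0.03, "rx": 0, "ry": 0, "rz": 0, "claw": 0.045}
    - {"tx": 0, "ty": 0.0365, "tz": -0.05, "rx": 0, "ry": 0, "rz": 0, "claw": 0.045}
    - {"tx": 0, "ty": 0.0365, "tz": -0.05, "rx": 0, "ry": 0, "rz": 0, "claw": 0.045}
    - {"tx": 0, "ty": 0.0365, "tz": -0.05, "rx": 0, "ry": 0, "rz": 0, "claw": 0.045}

```text
clock: 26.95
eef_pos: [528.8, 130.4, 83.0]
tool_rot: [3.141, 0.0, 1.454]
force: [0.1, 0.4, -0.5]
width: 50.0
```

Emit:
apply_moves:
  increments:
    - {"tx": 0.001, "ty": 0, "tz": -0.012, "rx": 0, "ry": 0, "rz": 0, "claw": 0.045}
    - {"tx": 0.001, "ty": 0, "tz": -0.024, "rx": 0, "ry": 0, "rz": 0, "claw": 0.045}
    - {"tx": 0.001, "ty": 0, "tz": -0.032, "rx": 0, "ry": 0, "rz": 0, "claw": 0.045}
    - {"tx": 0.001, "ty": 0, "tz": -0.0355, "rx": 0, "ry": 0, "rz": 0, "claw": 0.045}
    - {"tx": 0.001, "ty": 0, "tz": -0.0355, "rx": 0, "ry": 0, "rz": 0, "claw": 0.045}

```text
clock: 27.45
eef_pos: [529.8, 131.7, 47.2]
tool_rot: [3.141, -0.001, 1.456]
force: [-2.0, 0.3, 6.0]
width: 50.3
```

Emit:
apply_moves:
  increments:
    - {"tx": 0, "ty": 0, "tz": 0, "rx": 0, "ry": 0, "rz": 0, "claw": 0.07}
    - {"tx": 0, "ty": 0, "tz": 0, "rx": 0, "ry": 0, "rz": 0, "claw": 0.07}
    - {"tx": 0, "ty": 0, "tz": 0, "rx": 0, "ry": 0, "rz": 0, "claw": 0.07}
    - {"tx": 0, "ty": 0, "tz": 0.05, "rx": 0, "ry": 0, "rz": 0, "claw": 0.07}
    - {"tx": 0, "ty": 0, "tz": 0.1, "rx": 0, "ry": 0, "rz": 0, "claw": 0.07}
    - {"tx": 0, "ty": -0.03, "tz": 0.15, "rx": 0, "ry": 0, "rz": 0, "claw": 0.0}
    - {"tx": -0.005, "ty": -0.06, "tz": 0.2, "rx": 0, "ry": 0, "rz": 0, "claw": 0.0}
    - {"tx": -0.01, "ty": -0.085, "tz": 0.22, "rx": 0, "ry": 0, "rz": 0, "claw": 0.0}
    - {"tx": -0.01, "ty": -0.11, "tz": 0.22, "rx": 0, "ry": 0, "rz": 0, "claw": 0.0}
    - {"tx": -0.01, "ty": -0.11, "tz": 0.22, "rx": 0, "ry": 0, "rz": 0, "claw": 0.0}
    - {"tx": -0.01, "ty": -0.11, "tz": 0.22, "rx": 0, "ry": 0, "rz": 0, "claw": 0.0}

```text
clock: 28.55
eef_pos: [519.0, 21.8, 266.7]
tool_rot: [-3.141, -0.001, 1.455]
force: [0.3, 0.5, -0.3]
width: 0.0
```

```bash
python3 - <<'E'
from h import *
s=read_state();C=cal("wrist");w=get_image("wrist");save("w9",w);print(s["clock"],s["eef_pos"])
print(proj(C,[[446,41,44],[507.8,-65.8,24],[530,130.9,24]]))
E
```

```text
28.55 [519.03223947  21.82920649 266.71296342]
[[252.0090176  190.29360703]
 [322.09713897 268.70146777]
 [321.37931912  89.99338255]]
```

View pics/w9.png

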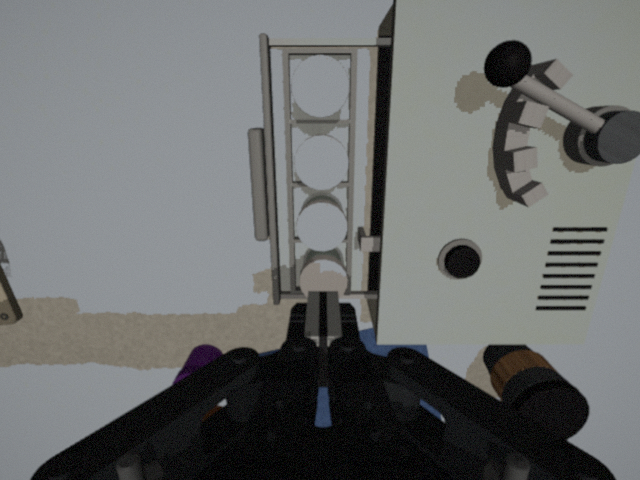

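All four pots stand upright in their bays (322,85), (320,162), (322,224), (324,280). The pull's outer face is at x-pixel 251, as predicted. Moving in front of it.

Emit:
apply_moves:
  increments:
    - {"tx": -0.04, "ty": 0.01, "tz": 0, "rx": 0, "ry": 0, "rz": 0, "claw": 0.0}
    - {"tx": -0.08, "ty": 0.022, "tz": 0, "rx": 0, "ry": 0, "rz": 0, "claw": 0.0}
    - {"tx": -0.105, "ty": 0.023, "tz": -0.03, "rx": 0, "ry": 0, "rz": 0, "claw": 0.0}
    - {"tx": -0.105, "ty": 0.023, "tz": -0.07, "rx": 0, "ry": 0, "rz": 0, "claw": 0.0}
    - {"tx": -0.105, "ty": 0.023, "tz": -0.11, "rx": 0, "ry": 0, "rz": 0, "claw": 0.0}
    - {"tx": -0.105, "ty": 0.023, "tz": -0.15, "rx": 0, "ry": 0, "rz": 0, "claw": 0.0}
    - {"tx": -0.105, "ty": 0.023, "tz": -0.19, "rx": 0, "ry": 0, "rz": 0, "claw": 0.0}
    - {"tx": -0.105, "ty": 0.023, "tz": -0.22, "rx": 0, "ry": 0, "rz": 0, "claw": 0.0}
    - {"tx": -0.105, "ty": 0.023, "tz": -0.232, "rx": 0, "ry": 0, "rz": 0, "claw": 0.0}
    - {"tx": -0.105, "ty": 0.023, "tz": -0.232, "rx": 0, "ry": 0, "rz": 0, "claw": 0.0}
    - {"tx": -0.105, "ty": 0.023, "tz": -0.232, "rx": 0, "ry": 0, "rz": 0, "claw": 0.0}

```text
clock: 29.7
eef_pos: [414.1, 45.3, 34.5]
tool_rot: [-3.141, 0.0, 1.457]
force: [-0.2, 0.2, 0.4]
width: -0.2
```

Emit:
apply_moves:
  increments:
    - {"tx": 0.006, "ty": -0.0007, "tz": 0, "rx": 0, "ry": 0, "rz": 0, "claw": 0.0}
    - {"tx": 0.013, "ty": -0.0015, "tz": 0, "rx": 0, "ry": 0, "rz": 0, "claw": 0.0}
    - {"tx": 0.02, "ty": -0.0022, "tz": 0, "rx": 0, "ry": 0, "rz": 0, "claw": 0.0}
    - {"tx": 0.027, "ty": -0.003, "tz": 0, "rx": 0, "ry": 0, "rz": 0, "claw": 0.0}
    - {"tx": 0.034, "ty": -0.0038, "tz": 0, "rx": 0, "ry": 0, "rz": 0, "claw": 0.0}
    - {"tx": 0.041, "ty": -0.0046, "tz": 0, "rx": 0, "ry": 0, "rz": 0, "claw": 0.0}
    - {"tx": 0.048, "ty": -0.0054, "tz": 0, "rx": 0, "ry": 0, "rz": 0, "claw": 0.0}
    - {"tx": 0.055, "ty": -0.0062, "tz": 0, "rx": 0, "ry": 0, "rz": 0, "claw": 0.0}
    - {"tx": 0.062, "ty": -0.007, "tz": 0, "rx": 0, "ry": 0, "rz": 0, "claw": 0.0}
    - {"tx": 0.069, "ty": -0.0078, "tz": 0, "rx": 0, "ry": 0, "rz": 0, "claw": 0.0}
    - {"tx": 0.075, "ty": -0.0085, "tz": 0, "rx": 0, "ry": 0, "rz": 0, "claw": 0.0}
    - {"tx": 0.08, "ty": -0.009, "tz": 0, "rx": 0, "ry": 0, "rz": 0, "claw": 0.0}

```text
clock: 30.9
eef_pos: [493.6, 36.1, 35.2]
tool_rot: [-3.139, -0.001, 1.457]
force: [-5.9, 0.2, 7.5]
width: -0.1
```

Emit:
apply_moves:
  increments:
    - {"tx": 0.006, "ty": -0.0007, "tz": 0, "rx": 0, "ry": 0, "rz": 0, "claw": 0.0}
    - {"tx": 0.012, "ty": -0.0014, "tz": 0, "rx": 0, "ry": 0, "rz": 0, "claw": 0.0}
    - {"tx": 0.018, "ty": -0.002, "tz": 0, "rx": 0, "ry": 0, "rz": 0, "claw": 0.0}
    - {"tx": 0.024, "ty": -0.0027, "tz": 0, "rx": 0, "ry": 0, "rz": 0, "claw": 0.0}
    - {"tx": 0.03, "ty": -0.0034, "tz": 0, "rx": 0, "ry": 0, "rz": 0, "claw": 0.0}
    - {"tx": 0.035, "ty": -0.004, "tz": 0, "rx": 0, "ry": 0, "rz": 0, "claw": 0.0}
    - {"tx": 0.038, "ty": -0.0043, "tz": 0, "rx": 0, "ry": 0, "rz": 0, "claw": 0.0}
    - {"tx": 0.038, "ty": -0.0043, "tz": 0, "rx": 0, "ry": 0, "rz": 0, "claw": 0.0}

```text
clock: 31.7
eef_pos: [530.1, 32.0, 35.1]
tool_rot: [-3.137, -0.001, 1.457]
force: [-7.1, 1.1, 8.8]
width: -0.1
```

Emit:
apply_moves:
  increments:
    - {"tx": 0.003, "ty": -0.0003, "tz": 0, "rx": 0, "ry": 0, "rz": 0, "claw": 0.0}
    - {"tx": 0.006, "ty": -0.0007, "tz": 0, "rx": 0, "ry": 0, "rz": 0, "claw": 0.0}
    - {"tx": 0.006, "ty": -0.0007, "tz": 0, "rx": 0, "ry": 0, "rz": 0, "claw": 0.0}

```text
clock: 32.0
eef_pos: [535.8, 31.3, 35.1]
tool_rot: [-3.136, -0.001, 1.457]
force: [-7.4, 1.1, 9.2]
width: 0.1
```

Emit:
apply_moves:
  increments:
    - {"tx": 0.002, "ty": -0.0002, "tz": 0, "rx": 0, "ry": 0, "rz": 0, "claw": 0.0}
    - {"tx": 0.004, "ty": -0.0005, "tz": 0, "rx": 0, "ry": 0, "rz": 0, "claw": 0.0}
    - {"tx": 0.004, "ty": -0.0005, "tz": 0, "rx": 0, "ry": 0, "rz": 0, "claw": 0.0}

```text
clock: 32.3
eef_pos: [537.0, 31.2, 35.1]
tool_rot: [-3.131, -0.002, 1.457]
force: [-13.5, 1.2, 14.6]
width: 0.1
```

Emit:
apply_moves:
  increments:
    - {"tx": 0.002, "ty": -0.0002, "tz": 0, "rx": 0, "ry": 0, "rz": 0, "claw": 0.0}
    - {"tx": 0.004, "ty": -0.0005, "tz": 0, "rx": 0, "ry": 0, "rz": 0, "claw": 0.0}
    - {"tx": 0.004, "ty": -0.0005, "tz": 0, "rx": 0, "ry": 0, "rz": 0, "claw": 0.0}

```text
clock: 32.6
eef_pos: [536.9, 31.3, 35.1]
tool_rot: [-3.124, -0.004, 1.457]
force: [-22.5, 1.8, 23.7]
width: 0.2
```

Emit:
apply_moves:
  increments:
    - {"tx": 0.002, "ty": 0, "tz": 0, "rx": 0, "ry": 0, "rz": 0, "claw": 0.0}
    - {"tx": 0.002, "ty": 0, "tz": 0, "rx": 0, "ry": 0, "rz": 0, "claw": 0.0}
    - {"tx": -0.01, "ty": 0.001, "tz": 0, "rx": 0, "ry": 0, "rz": 0, "claw": 0.0}
    - {"tx": -0.03, "ty": 0.003, "tz": 0, "rx": 0, "ry": 0, "rz": 0, "claw": 0.0}
    - {"tx": -0.06, "ty": 0.007, "tz": 0, "rx": 0, "ry": 0, "rz": 0, "claw": 0.0}
    - {"tx": -0.06, "ty": 0.007, "tz": 0, "rx": 0, "ry": 0, "rz": 0, "claw": 0.0}

```text
clock: 33.2
eef_pos: [479.4, 37.7, 34.7]
tool_rot: [-3.131, -0.001, 1.456]
force: [-5.4, -0.1, 4.9]
width: -0.1
```

```bash
python3 - <<'E'
from h import *
s=read_state();C=cal("wrist");w=get_image("wrist");S=get_image("scene");T=get_image("top");print(s["clock"],s["eef_pos"],s["force"])
save("s10",S);save("w10",w);save("t10",T)
save("v10",np.vstack([cv2.resize(w,(480,360)),cv2.resize(S[180:340,270:500],(480,240))[:240]]))
print(proj(C,[[554,29,44],[444,42,44]])*.75)
E
```

```text
33.2 [479.38870752  37.68534222  34.69057048] [-5.39577806 -0.13295196  4.8798745 ]
[[371.36612203 240.34067444]
 [181.57408184 238.7964155 ]]
```

View pics/v10.png

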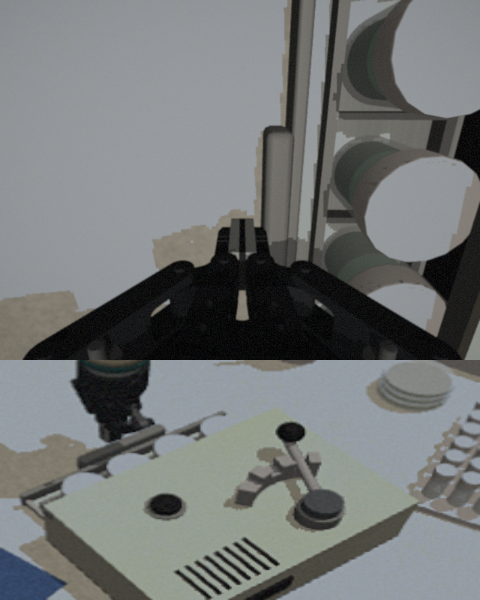

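The tray followed the finger back out with 5 N still on it, so it did not latch. The sloped finger back was loading the pull downward (Fz≈Fx). Backing off gently, turning 90° so the flat finger sides push, then retrying.

Emit:
apply_moves:
  increments:
    - {"tx": -0.01, "ty": 0.001, "tz": 0, "rx": 0, "ry": 0, "rz": 0, "claw": 0.0}
    - {"tx": -0.02, "ty": 0.002, "tz": 0, "rx": 0, "ry": 0, "rz": 0, "claw": 0.0}
    - {"tx": -0.03, "ty": 0.003, "tz": 0, "rx": 0, "ry": 0, "rz": 0, "claw": 0.0}
    - {"tx": -0.04, "ty": 0.004, "tz": 0, "rx": 0, "ry": 0, "rz": 0, "claw": 0.0}
    - {"tx": -0.05, "ty": 0.005, "tz": 0, "rx": 0, "ry": 0, "rz": 0, "claw": 0.0}
    - {"tx": -0.06, "ty": 0.006, "tz": 0, "rx": 0, "ry": 0, "rz": 0, "claw": 0.0}
    - {"tx": -0.067, "ty": 0.007, "tz": 0, "rx": 0, "ry": 0, "rz": 1.5, "claw": 0.0}
    - {"tx": -0.067, "ty": 0.007, "tz": 0, "rx": 0, "ry": 0, "rz": 3, "claw": 0.0}
    - {"tx": -0.067, "ty": 0.007, "tz": 0, "rx": 0, "ry": 0, "rz": 4.5, "claw": 0.0}
    - {"tx": -0.067, "ty": 0.007, "tz": 0, "rx": 0, "ry": 0, "rz": 6, "claw": 0.0}
    - {"tx": -0.067, "ty": 0.007, "tz": 0, "rx": 0, "ry": 0, "rz": 7.5, "claw": 0.0}
    - {"tx": -0.067, "ty": 0.007, "tz": 0, "rx": 0, "ry": 0, "rz": 9, "claw": 0.0}

```text
clock: 34.55
eef_pos: [419.7, 43.2, 34.9]
tool_rot: [3.141, 0.002, 2.246]
force: [-0.9, 0.4, -0.6]
width: -0.2
```

Emit:
apply_moves:
  increments:
    - {"tx": 0, "ty": 0, "tz": 0, "rx": 0, "ry": 0, "rz": 1.5, "claw": 0.0}
    - {"tx": 0, "ty": 0, "tz": 0, "rx": 0, "ry": 0, "rz": 3, "claw": 0.0}
    - {"tx": 0, "ty": 0, "tz": 0, "rx": 0, "ry": 0, "rz": 4.5, "claw": 0.0}
    - {"tx": 0, "ty": 0, "tz": 0, "rx": 0, "ry": 0, "rz": 6, "claw": 0.0}
    - {"tx": 0, "ty": 0, "tz": 0, "rx": 0, "ry": 0, "rz": 7.5, "claw": 0.0}
    - {"tx": 0, "ty": 0, "tz": 0, "rx": 0, "ry": 0, "rz": 9, "claw": 0.0}
    - {"tx": 0, "ty": 0, "tz": 0, "rx": 0, "ry": 0, "rz": 9, "claw": 0.0}
    - {"tx": 0, "ty": 0, "tz": 0, "rx": 0, "ry": 0, "rz": 9, "claw": 0.0}

```text
clock: 35.35
eef_pos: [419.5, 43.4, 34.9]
tool_rot: [-3.141, 0.001, 3.024]
force: [-0.5, -1.2, 0.3]
width: -0.2
```

Emit:
apply_moves:
  increments:
    - {"tx": 0.01, "ty": -0.0011, "tz": -0.002, "rx": 0, "ry": 0, "rz": 0, "claw": 0.0}
    - {"tx": 0.018, "ty": -0.002, "tz": -0.002, "rx": 0, "ry": 0, "rz": 0, "claw": 0.0}
    - {"tx": 0.026, "ty": -0.003, "tz": -0.002, "rx": 0, "ry": 0, "rz": 0, "claw": 0.0}
    - {"tx": 0.034, "ty": -0.0038, "tz": -0.002, "rx": 0, "ry": 0, "rz": 0, "claw": 0.0}
    - {"tx": 0.042, "ty": -0.0047, "tz": -0.002, "rx": 0, "ry": 0, "rz": 0, "claw": 0.0}
    - {"tx": 0.05, "ty": -0.0056, "tz": -0.002, "rx": 0, "ry": 0, "rz": 0, "claw": 0.0}
    - {"tx": 0.058, "ty": -0.0065, "tz": -0.002, "rx": 0, "ry": 0, "rz": 0, "claw": 0.0}
    - {"tx": 0.066, "ty": -0.0074, "tz": -0.002, "rx": 0, "ry": 0, "rz": 0, "claw": 0.0}
    - {"tx": 0.074, "ty": -0.0083, "tz": -0.002, "rx": 0, "ry": 0, "rz": 0, "claw": 0.0}
    - {"tx": 0.082, "ty": -0.0092, "tz": -0.002, "rx": 0, "ry": 0, "rz": 0, "claw": 0.0}
    - {"tx": 0.09, "ty": -0.01, "tz": -0.002, "rx": 0, "ry": 0, "rz": 0, "claw": 0.0}
    - {"tx": 0.098, "ty": -0.011, "tz": -0.002, "rx": 0, "ry": 0, "rz": 0, "claw": 0.0}

```text
clock: 36.55
eef_pos: [516.2, 32.6, 32.6]
tool_rot: [3.142, -0.003, 3.027]
force: [-8.1, -0.8, 5.5]
width: -0.0
```

Emit:
apply_moves:
  increments:
    - {"tx": 0.006, "ty": -0.0007, "tz": 0, "rx": 0, "ry": 0, "rz": 0, "claw": 0.0}
    - {"tx": 0.012, "ty": -0.0013, "tz": 0, "rx": 0, "ry": 0, "rz": 0, "claw": 0.0}
    - {"tx": 0.016, "ty": -0.0018, "tz": 0, "rx": 0, "ry": 0, "rz": 0, "claw": 0.0}
    - {"tx": 0.018, "ty": -0.002, "tz": 0, "rx": 0, "ry": 0, "rz": 0, "claw": 0.0}
    - {"tx": 0.018, "ty": -0.002, "tz": 0, "rx": 0, "ry": 0, "rz": 0, "claw": 0.0}

```text
clock: 37.05
eef_pos: [533.7, 30.7, 32.6]
tool_rot: [3.141, -0.004, 3.027]
force: [-7.2, -0.7, 2.8]
width: -0.0
```

Emit:
apply_moves:
  increments:
    - {"tx": 0.003, "ty": -0.0003, "tz": 0, "rx": 0, "ry": 0, "rz": 0, "claw": 0.0}
    - {"tx": 0.006, "ty": -0.0007, "tz": 0, "rx": 0, "ry": 0, "rz": 0, "claw": 0.0}
    - {"tx": 0.006, "ty": -0.0007, "tz": 0, "rx": 0, "ry": 0, "rz": 0, "claw": 0.0}

```text
clock: 37.35
eef_pos: [539.5, 30.0, 32.5]
tool_rot: [3.141, -0.004, 3.027]
force: [-7.2, -0.5, 3.9]
width: 0.0
```

Emit:
apply_moves:
  increments:
    - {"tx": 0.002, "ty": -0.0002, "tz": 0, "rx": 0, "ry": 0, "rz": 0, "claw": 0.0}
    - {"tx": 0.004, "ty": -0.0005, "tz": 0, "rx": 0, "ry": 0, "rz": 0, "claw": 0.0}
    - {"tx": 0.004, "ty": -0.0005, "tz": 0, "rx": 0, "ry": 0, "rz": 0, "claw": 0.0}

```text
clock: 37.65
eef_pos: [543.2, 29.6, 32.6]
tool_rot: [3.141, -0.005, 3.027]
force: [-8.1, -0.1, 4.0]
width: -0.2
```

Emit:
apply_moves:
  increments:
    - {"tx": 0.002, "ty": -0.0002, "tz": 0, "rx": 0, "ry": 0, "rz": 0, "claw": 0.0}
    - {"tx": 0.004, "ty": -0.0005, "tz": 0, "rx": 0, "ry": 0, "rz": 0, "claw": 0.0}
    - {"tx": 0.004, "ty": -0.0005, "tz": 0, "rx": 0, "ry": 0, "rz": 0, "claw": 0.0}

```text
clock: 37.95
eef_pos: [543.3, 29.6, 32.4]
tool_rot: [3.14, -0.012, 3.027]
force: [-15.5, 0.0, 11.6]
width: 0.4
```

Emit:
apply_moves:
  increments:
    - {"tx": 0.002, "ty": -0.0002, "tz": 0, "rx": 0, "ry": 0, "rz": 0, "claw": 0.0}
    - {"tx": 0.004, "ty": -0.0005, "tz": 0, "rx": 0, "ry": 0, "rz": 0, "claw": 0.0}
    - {"tx": 0.004, "ty": -0.0005, "tz": 0, "rx": 0, "ry": 0, "rz": 0, "claw": 0.0}

```text
clock: 38.25
eef_pos: [543.5, 29.8, 32.0]
tool_rot: [3.139, -0.02, 3.027]
force: [-22.0, 0.2, 15.8]
width: -0.1
```

Emit:
apply_moves:
  increments:
    - {"tx": 0.002, "ty": -0.0002, "tz": 0, "rx": 0, "ry": 0, "rz": 0, "claw": 0.0}
    - {"tx": 0.004, "ty": -0.0005, "tz": 0, "rx": 0, "ry": 0, "rz": 0, "claw": 0.0}
    - {"tx": 0.004, "ty": -0.0005, "tz": 0, "rx": 0, "ry": 0, "rz": 0, "claw": 0.0}

```text
clock: 38.55
eef_pos: [543.5, 29.9, 31.8]
tool_rot: [3.138, -0.027, 3.028]
force: [-29.1, 0.5, 22.3]
width: -0.0
```

```bash
python3 - <<'E'
from h import *
C=cal("wrist");w=get_image("wrist");S=get_image("scene");s=read_state();print(s["clock"],s["eef_pos"],s["force"])
save("s11",S);save("w11",w)
save("v11",np.vstack([w[0:300,60:580],cv2.resize(S[180:340,270:500],(520,290))]))
print(onz(C,(323,120),44))
E
```

```text
38.65 [543.51573854  29.88228837  31.70264425] [-29.72696705   1.54677747  22.07435952]
[461.62201679  39.83028972  44.        ]
```

View pics/v11.png

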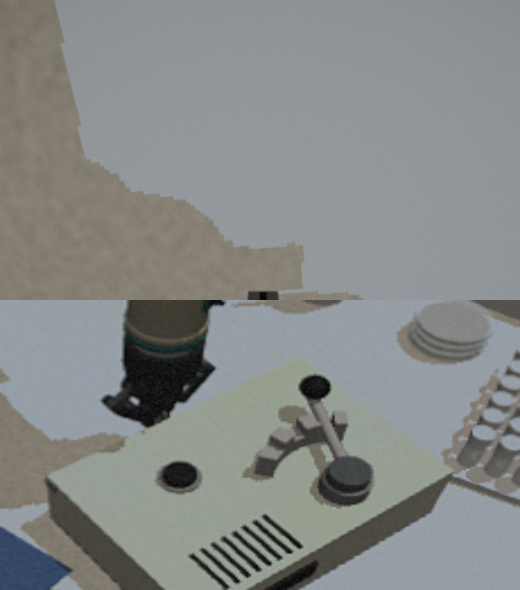

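Emit:
apply_moves:
  increments:
    - {"tx": -0.006, "ty": 0.0007, "tz": 0, "rx": 0, "ry": 0, "rz": 0, "claw": 0.0}
    - {"tx": -0.012, "ty": 0.0013, "tz": 0, "rx": 0, "ry": 0, "rz": 0, "claw": 0.0}
    - {"tx": -0.018, "ty": 0.002, "tz": 0, "rx": 0, "ry": 0, "rz": 0, "claw": 0.0}
    - {"tx": -0.018, "ty": 0.002, "tz": 0, "rx": 0, "ry": 0, "rz": 0, "claw": 0.0}
    - {"tx": -0.018, "ty": 0.002, "tz": 0, "rx": 0, "ry": 0, "rz": 0, "claw": 0.0}

```text
clock: 39.15
eef_pos: [541.5, 29.9, 33.3]
tool_rot: [-3.142, 0.004, 3.027]
force: [-0.3, 1.1, 0.1]
width: -0.1
```

Emit:
apply_moves:
  increments:
    - {"tx": -0.01, "ty": 0.001, "tz": 0, "rx": 0, "ry": 0, "rz": 0, "claw": 0.0}
    - {"tx": -0.02, "ty": 0.002, "tz": 0, "rx": 0, "ry": 0, "rz": 0, "claw": 0.0}
    - {"tx": -0.03, "ty": 0.003, "tz": 0, "rx": 0, "ry": 0, "rz": 0, "claw": 0.0}
    - {"tx": -0.04, "ty": 0.004, "tz": 0.0, "rx": 0, "ry": 0, "rz": 0, "claw": 0.0}
    - {"tx": -0.04, "ty": 0.004, "tz": 0.0, "rx": 0, "ry": 0, "rz": 0, "claw": 0.0}

```text
clock: 39.65
eef_pos: [497.1, 34.4, 32.8]
tool_rot: [3.141, -0.002, 3.027]
force: [0.4, 1.3, -0.8]
width: 0.3
```

Force is zero and the tray stays in, so it latched. Next, the selector.

Emit:
apply_moves:
  increments:
    - {"tx": 0, "ty": 0, "tz": 0.05, "rx": 0, "ry": 0, "rz": 0, "claw": 0.0}
    - {"tx": 0, "ty": 0, "tz": 0.1, "rx": 0, "ry": 0, "rz": 0, "claw": 0.0}
    - {"tx": 0.01, "ty": 0.01, "tz": 0.145, "rx": 0, "ry": 0, "rz": 0, "claw": 0.06}
    - {"tx": 0.03, "ty": 0.02, "tz": 0.18, "rx": 0, "ry": 0, "rz": -1, "claw": 0.06}
    - {"tx": 0.06, "ty": 0.035, "tz": 0.2, "rx": 0, "ry": 0, "rz": -2, "claw": 0.06}
    - {"tx": 0.09, "ty": 0.055, "tz": 0.2, "rx": 0, "ry": 0, "rz": -3.2, "claw": 0.06}
    - {"tx": 0.125, "ty": 0.07, "tz": 0.2, "rx": 0, "ry": 0, "rz": -4.4, "claw": 0.06}
    - {"tx": 0.155, "ty": 0.085, "tz": 0.2, "rx": 0, "ry": 0, "rz": -5.15, "claw": 0.06}
    - {"tx": 0.163, "ty": 0.09, "tz": 0.2, "rx": 0, "ry": 0, "rz": -5.15, "claw": 0.06}
    - {"tx": 0.163, "ty": 0.09, "tz": 0.2, "rx": 0, "ry": 0, "rz": -5.15, "claw": 0.06}
    - {"tx": 0.163, "ty": 0.09, "tz": 0.2, "rx": 0, "ry": 0, "rz": -5.15, "claw": 0.06}

```text
clock: 40.75
eef_pos: [661.3, 122.9, 232.7]
tool_rot: [-3.14, -0.001, 2.577]
force: [-0.5, -0.7, 1.1]
width: 60.0
```

```bash
python3 - <<'E'
from h import *
s=read_state();C=cal("wrist");w=get_image("wrist");T=get_image("top");print(s["clock"],s["eef_pos"],s["tool_rot"])
save("w12",w);save("t12",T)
m=(w.max(2)<60).astype(np.uint8)
n,l,st,ce=cv2.connectedComponentsWithStats(m)
for i in range(1,n):
    if 300<st[i,4]<5000: print(ce[i].round(),st[i],onz(C,ce[i],139).round(1))
print(proj(C,[[660,124.5,139]]))
E
```

```text
40.75 [661.32089953 122.91662838 232.66217687] [-3.14041631e+00 -7.51050062e-04  2.57692942e+00]
[158. 303.] [ 138  285   40   37 1114] [636.7 -10.3 139. ]
[323. 343.] [301 333  46  25 393] [734.1  76.8 139. ]
[[323.47396544 238.44034357]]
```

View pics/w12.png

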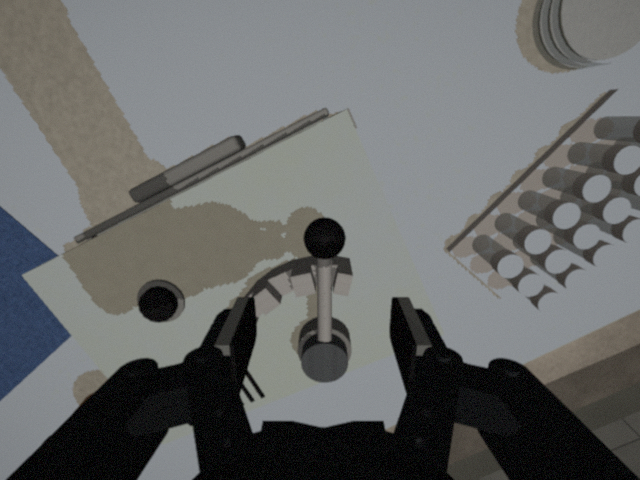

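The tray is home, flush with the front, and the knob is centred at (324,238). Descending to pinch.

Emit:
apply_moves:
  increments:
    - {"tx": -0.001, "ty": 0.0015, "tz": -0.04, "rx": 0, "ry": 0, "rz": 0, "claw": 0.06}
    - {"tx": -0.001, "ty": 0.0015, "tz": -0.08, "rx": 0, "ry": 0, "rz": 0, "claw": 0.06}
    - {"tx": -0.001, "ty": 0.0015, "tz": -0.1, "rx": 0, "ry": 0, "rz": 0, "claw": 0.06}
    - {"tx": -0.001, "ty": 0.0015, "tz": -0.111, "rx": 0, "ry": 0, "rz": 0, "claw": 0.06}
    - {"tx": -0.001, "ty": 0.0015, "tz": -0.111, "rx": 0, "ry": 0, "rz": 0, "claw": 0.06}
    - {"tx": -0.001, "ty": 0.0015, "tz": -0.111, "rx": 0, "ry": 0, "rz": 0, "claw": 0.02}
    - {"tx": -0.001, "ty": 0.0015, "tz": -0.111, "rx": 0, "ry": 0, "rz": 0, "claw": 0.02}
    - {"tx": -0.001, "ty": 0.0015, "tz": -0.111, "rx": 0, "ry": 0, "rz": 0, "claw": 0.02}
    - {"tx": -0.001, "ty": 0.0015, "tz": -0.111, "rx": 0, "ry": 0, "rz": 0, "claw": 0.02}
    - {"tx": -0.001, "ty": 0.0015, "tz": -0.111, "rx": 0, "ry": 0, "rz": 0, "claw": 0.02}
    - {"tx": -0.001, "ty": 0.0015, "tz": -0.111, "rx": 0, "ry": 0, "rz": 0, "claw": 0.02}

```text
clock: 41.95
eef_pos: [662.1, 125.4, 123.1]
tool_rot: [3.14, 0.002, 2.578]
force: [-0.7, -0.6, 5.6]
width: 27.4
```

Emit:
apply_moves:
  increments:
    - {"tx": 0.0015, "ty": -0.001, "tz": 0.008, "rx": 0, "ry": 0, "rz": 0, "claw": 0.02}
    - {"tx": 0.003, "ty": -0.002, "tz": 0.015, "rx": 0, "ry": 0, "rz": 0, "claw": 0.02}
    - {"tx": 0.005, "ty": -0.003, "tz": 0.022, "rx": 0, "ry": 0, "rz": 0, "claw": 0.02}
    - {"tx": 0.007, "ty": -0.0045, "tz": 0.029, "rx": 0, "ry": 0, "rz": 0, "claw": 0.02}
    - {"tx": 0.007, "ty": -0.0045, "tz": 0.029, "rx": 0, "ry": 0, "rz": 0, "claw": 0.02}
    - {"tx": 0.007, "ty": -0.0045, "tz": 0.029, "rx": 0, "ry": 0, "rz": 0, "claw": 0.02}

```text
clock: 42.55
eef_pos: [668.1, 120.8, 150.5]
tool_rot: [-3.141, -0.0, 2.577]
force: [2.6, -1.2, -7.9]
width: 27.1
```

Emit:
apply_moves:
  increments:
    - {"tx": -0.004, "ty": -0.007, "tz": 0.001, "rx": 0, "ry": 0, "rz": 0.9, "claw": 0.02}
    - {"tx": -0.0075, "ty": -0.0141, "tz": 0.001, "rx": 0, "ry": 0, "rz": 1.7, "claw": 0.02}
    - {"tx": -0.0105, "ty": -0.0216, "tz": 0.001, "rx": 0, "ry": 0, "rz": 2.6, "claw": 0.02}
    - {"tx": -0.0128, "ty": -0.0292, "tz": 0.001, "rx": 0, "ry": 0, "rz": 3.4, "claw": 0.02}
    - {"tx": -0.0145, "ty": -0.037, "tz": 0.001, "rx": 0, "ry": 0, "rz": 4.3, "claw": 0.02}
    - {"tx": -0.0157, "ty": -0.0448, "tz": 0.001, "rx": 0, "ry": 0, "rz": 5.15, "claw": 0.02}
    - {"tx": -0.0162, "ty": -0.0528, "tz": 0.001, "rx": 0, "ry": 0, "rz": 6, "claw": 0.02}
    - {"tx": -0.0163, "ty": -0.0608, "tz": 0.001, "rx": 0, "ry": 0, "rz": 6.9, "claw": 0.02}
    - {"tx": -0.0157, "ty": -0.0688, "tz": 0.001, "rx": 0, "ry": 0, "rz": 7.7, "claw": 0.02}
    - {"tx": -0.0146, "ty": -0.0767, "tz": 0.001, "rx": 0, "ry": 0, "rz": 8.6, "claw": 0.02}
    - {"tx": -0.0128, "ty": -0.0845, "tz": 0.001, "rx": 0, "ry": 0, "rz": 9.5, "claw": 0.02}
    - {"tx": -0.0104, "ty": -0.0921, "tz": 0.001, "rx": 0, "ry": 0, "rz": 10.3, "claw": 0.02}

```text
clock: 43.75
eef_pos: [657.4, 29.2, 151.3]
tool_rot: [3.141, -0.001, -2.804]
force: [2.0, 0.7, -6.3]
width: 27.2
```

Emit:
apply_moves:
  increments:
    - {"tx": 0, "ty": 0, "tz": 0, "rx": 0, "ry": 0, "rz": 0, "claw": 0.02}
    - {"tx": 0, "ty": 0, "tz": 0, "rx": 0, "ry": 0, "rz": 0, "claw": 0.02}

```text
clock: 43.95
eef_pos: [657.3, 29.4, 151.4]
tool_rot: [3.141, -0.001, -2.808]
force: [1.4, -0.3, -7.0]
width: 26.8
```

Emit:
apply_moves:
  increments:
    - {"tx": 0, "ty": -0.002, "tz": 0, "rx": 0, "ry": 0, "rz": 0, "claw": 0.02}
    - {"tx": -0.002, "ty": -0.0025, "tz": -0.007, "rx": 0, "ry": 0, "rz": 0, "claw": 0.02}
    - {"tx": -0.004, "ty": -0.003, "tz": -0.014, "rx": 0, "ry": 0, "rz": 0, "claw": 0.02}
    - {"tx": -0.006, "ty": -0.0038, "tz": -0.021, "rx": 0, "ry": 0, "rz": 0, "claw": 0.02}
    - {"tx": -0.008, "ty": -0.0045, "tz": -0.028, "rx": 0, "ry": 0, "rz": 0, "claw": 0.02}
    - {"tx": -0.008, "ty": -0.0045, "tz": -0.029, "rx": 0, "ry": 0, "rz": 0, "claw": 0.02}
    - {"tx": -0.008, "ty": -0.0045, "tz": -0.029, "rx": 0, "ry": 0, "rz": 0, "claw": 0.02}

```text
clock: 44.65
eef_pos: [649.6, 25.1, 124.3]
tool_rot: [3.14, 0.0, -2.805]
force: [-5.3, 2.7, 10.2]
width: 27.1
```

Emit:
apply_moves:
  increments:
    - {"tx": 0, "ty": 0, "tz": 0, "rx": 0, "ry": 0, "rz": 0, "claw": 0.06}
    - {"tx": 0, "ty": 0, "tz": 0, "rx": 0, "ry": 0, "rz": 0, "claw": 0.06}
    - {"tx": 0, "ty": 0, "tz": 0, "rx": 0, "ry": 0, "rz": 0, "claw": 0.06}
    - {"tx": 0, "ty": 0, "tz": 0.04, "rx": 0, "ry": 0, "rz": 0, "claw": 0.06}
    - {"tx": 0, "ty": 0, "tz": 0.09, "rx": 0, "ry": 0, "rz": 0, "claw": 0.06}
    - {"tx": 0, "ty": 0, "tz": 0.14, "rx": 0, "ry": 0, "rz": 0, "claw": 0.06}
    - {"tx": -0.02, "ty": 0, "tz": 0.17, "rx": 0, "ry": 0, "rz": 0, "claw": 0.06}
    - {"tx": -0.02, "ty": 0, "tz": 0.17, "rx": 0, "ry": 0, "rz": 0, "claw": 0.06}
    - {"tx": -0.02, "ty": 0, "tz": 0.17, "rx": 0, "ry": 0, "rz": 0, "claw": 0.06}

```text
clock: 45.55
eef_pos: [630.1, 24.3, 293.3]
tool_rot: [-3.141, 0.001, -2.807]
force: [0.5, -0.3, -0.8]
width: 60.0
```

```bash
python3 - <<'E'
from h import *
s=read_state();C=cal("wrist");w=get_image("wrist");S=get_image("scene");print(s["clock"],s["eef_pos"])
save("w13",w);save("s13",S)
m=(w.max(2)<60).astype(np.uint8)
n,l,st,ce=cv2.connectedComponentsWithStats(m)
for i in range(1,n):
    if 300<st[i,4]<5000: print(ce[i].round(),st[i],onz(C,ce[i],139).round(1),onz(C,ce[i],106).round(1))
a=.45-.1125
print("expected scan knob",756.9-115*np.cos(a),61.8-115*np.sin(a))
# bystanders: differences from the first scene picture
S0=cv2.imread("pics/scene0.png").astype(int);d=np.abs(cv2.cvtColor(S,cv2.COLOR_RGB2BGR).astype(int)-S0).max(2)
for nm,b in(("bottle",(402,120,432,180)),("dishes",(450,178,490,212)),("cup",(290,348,335,402))):
    print(nm,(d[b[1]:b[3],b[0]:b[2]]>40).mean().round(3))
save("v13",np.vstack([cv2.resize(w,(440,330)),cv2.resize(S[100:410,140:500],(310,267))[:, :].repeat(1,0) if 0 else cv2.resize(S[100:410,140:500],(440,270))]))
E
```

```text
45.55 [630.05304359  24.25046298 293.25124784]
[154.  43.] [ 118    0   67  107 3293] [ 542.6 -140.4  139. ] [ 541.7 -155.8  106. ]
[629. 174.] [615 151  25  43 752] [508.9 255.5 139. ] [504.3 284.1 106. ]
[256. 199.] [240 183  33  34 861] [633.6 -35.3 139. ] [642.8 -39.  106. ]
[327. 249.] [ 297  221   89   68 1463] [656.9  38.1 139. ] [668.6  42.6 106. ]
expected scan knob 648.3876748274035 23.720145934671763
bottle 0.074
dishes 0.0
cup 0.0
```

View pics/v13.png

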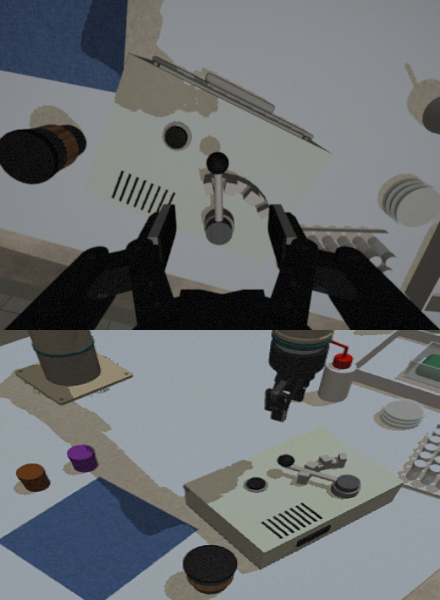

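```bash
python3 - <<'E'
from h import *
C,cs=cal("wrist"),cal("scene")
def dark(f,x,y,r,thr):
    im=cv2.imread(f);c=im[y-r:y+r,x-r:x+r];m=(c.max(2)<thr).astype(np.uint8)
    m=cv2.morphologyEx(m,cv2.MORPH_OPEN,cv2.getStructuringElement(2,(9,9) if "w13" in f else (5,5)))
    n,l,st,ce=cv2.connectedComponentsWithStats(m);i=1+st[1:,4].argmax();print(st[i]);return ce[i]+[x-r,y-r]
a=dark("pics/w13.png",316,236,24,45);b=dark("pics/s13.png",140+int(286*360/440),100+int((460-330)*310/270),12,50)
print(a,b,onz(C,a,139),onz(cs,b,139),proj(C,[[648.4,23.7,139],[649,23,161]]),proj(cs,[[648.4,23.7,139],[653,23,161]]))
o,v=ray(C,a);p,w=ray(cs,b);t=np.linalg.lstsq(np.stack([v,-w],1),p-o,rcond=None)[0];print(o+v*t[0],p+w*t[1])
E
```

```text
[  9   9  31  32 790]
[  6   7  13  13 137]
[316.09113924 237.09873418] [373.64233577 249.7810219 ] [647.33651579  25.19623142 139.        ] [651.3431791   24.93863581 139.        ] [[314.1108202  237.6443065 ]
 [312.43717344 246.57152345]] [[372.20183442 249.26261361]
 [374.68339916 244.22840831]]
[648.65056354  25.56453526 134.97724804] [649.74763657  27.15464986 135.48119451]
```

The knob triangulates to (649, 26, 135), so it is down in the scan notch, not resting on a tooth. Handing in.

```bash
python3 -c "
from cell import *
print(finish_job())"
```

```text
the job is handed in; nothing more can be done
None
```

The job is handed in, finished at about 46 s on the robot's clock; no verdict was reported. The selector went to the load notch and the release popped the tray. All four white-lidded pots went in, one to a bay, the tray was pushed home, and the selector was lifted across to the scan notch.

**What the last checks showed:**
- **Pots:** all four were upright in their bays before closing. I could not see them after the tray went in.
- **Tray:** the first push did not latch, because the sloped finger back pressed down on the pull and the tray followed the finger out. I turned the gripper 90° and pushed again to about 30 N. It then stayed in with no force on the finger, and the next picture showed it home.
- **Selector:** the knob measured (649, 26, 135) mm against an expected (648, 24, 139), so it is down in the scan notch and not on a tooth.
- **Bystanders:** the dish stack and cup are unchanged in the scene picture. The wash bottle's patch differed in 7% of its pixels. In the picture it still stands in its place, and I put the change down to the arm or its shadow, but I did not check that further. The brown and purple look-alikes still stand in the last picture. The yellow one lay outside its crop; the arm never went near it.

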